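# Stand up the gas cylinders and lock them in their stand

### The job

Take the tin that somebody left in the cylinder stand out of it and put it down on the table, well clear of the stand. Two or three small gas cylinders lie about on the storeroom table: then tip every one of them up onto its rubber foot, never lifting the foot more than about 5 cm off the table, and stand them all upright inside the stand. When they are all in, swing its retaining bar down in front of them and press it past its spring catch until it clicks shut. Leave everything else on the table where it is.

Things in the scene. Friction and masses are not known exactly. Their poses are not given: they have to be found in the camera images.
- cyl1_mid (a point): Small gas cylinder 1 (may be absent): 150 mm long, 0.3 to 0.5 kg; square rubber foot (46 x 46 mm, 30 long), round bright body (40 mm), square grey head (46 x 46 mm, 34 long) with a brass dot at the end. Lies flat at first, axis 23 mm up, on any bearing. This point: its centre; x axis along it from foot to head (up when it stands).
- cyl1_foot (a point): Small gas cylinder 1 (may be absent): the centre of the flat end face of its rubber foot, 75 mm from the cylinder's centre (height 0 when it stands on the table).
- cyl1_head (a point): Small gas cylinder 1 (may be absent): the centre of its square grey head, where it is best gripped (46 mm across flats), 58 mm from the cylinder's centre (133 mm up when it stands).
- cyl2_mid (a point): Small gas cylinder 2 (may be absent): 150 mm long, 0.3 to 0.5 kg; square rubber foot (46 x 46 mm, 30 long), round bright body (40 mm), square grey head (46 x 46 mm, 34 long) with a brass dot at the end. Lies flat at first, axis 23 mm up, on any bearing. This point: its centre; x axis along it from foot to head (up when it stands).
- cyl2_foot (a point): Small gas cylinder 2 (may be absent): the centre of the flat end face of its rubber foot, 75 mm from the cylinder's centre (height 0 when it stands on the table).
- cyl2_head (a point): Small gas cylinder 2 (may be absent): the centre of its square grey head, where it is best gripped (46 mm across flats), 58 mm from the cylinder's centre (133 mm up when it stands).
- cyl3_mid (a point): Small gas cylinder 3 (may be absent): 150 mm long, 0.3 to 0.5 kg; square rubber foot (46 x 46 mm, 30 long), round bright body (40 mm), square grey head (46 x 46 mm, 34 long) with a brass dot at the end. Lies flat at first, axis 23 mm up, on any bearing. This point: its centre; x axis along it from foot to head (up when it stands).
- cyl3_foot (a point): Small gas cylinder 3 (may be absent): the centre of the flat end face of its rubber foot, 75 mm from the cylinder's centre (height 0 when it stands on the table).
- cyl3_head (a point): Small gas cylinder 3 (may be absent): the centre of its square grey head, where it is best gripped (46 mm across flats), 58 mm from the cylinder's centre (133 mm up when it stands).
- stand: Cylinder stand, fixed grey frame with no floor. Origin on the table, mid-bay; +x to its back, front open. Rear rails: inner face x=+0.087, 96 mm high. Sides y=+/-0.178: 8 mm floor strips, rear posts 107 mm high. Front corner posts (x=-0.085, y=+/-0.172) 88 mm high; catch post (x=-0.112, y=-0.165) 115 mm high. Three cylinders fit side by side, e.g. x=+0.03, y=-0.09, 0, +0.09.
- bar (a joint): The stand's retaining bar, a U of steel rod hinged at the back; its cross bar comes down in front of the cylinders. Rad: 0 = shut (level, 95 mm up, held by the catch), 1.57 upright, to 2.0 leaning back. A stiff hinge keeps it where it is left. From about 0.09 the cross bar meets the brass nose of the catch: about 14 N down snaps it past; then it stays at 0.
- bar_grip (a point): Centre of the black rubber sleeve (18 mm diameter, 80 mm long) in the middle of the bar's cross bar; the cross bar (12 mm rod) runs along the stand's y axis, 175 mm from the hinge line. Shut, it lies at x = -0.085 of the stand, 95 mm above the table.
- bar_hinge (a point): Middle of the bar's hinge line, which runs along the stand's y axis, at x = +0.09 of the stand and 95 mm above the table.
- tin_mid (a point): A small flat food tin, 60 mm diameter, 44 mm high, 0.15 kg, left standing in the bay of the stand. This point is its centre, 22 mm up.
- tape: Roll of tape lying flat, 90 mm diameter, 24 mm high. A bystander, not to be disturbed. Origin at its underside.
- spanner: Steel spanner lying flat, 160 mm long. A bystander, not to be disturbed. Origin at its underside.
Things that resemble listed ones, but are neither listed nor needed, are in the scene too. Leave any pink or turquoise look-alike of the part that bears tin_mid alone. What is shaped like the part that bears cyl2_mid but turquoise is not meant.

How it is judged:
On the way, in this order (a step that is already met when the one before it is completed fails the run):
1. the tin is on the table outside the stand (height (world z) of tin_mid below 0.04 m and (x of tin_mid in the frame of stand below -0.15 m or x of tin_mid in the frame of stand above 0.13 m or y of tin_mid in the frame of stand below -0.215 m or y of tin_mid in the frame of stand above 0.215 m)), for 0.2 s.
2. every cylinder present stands upright inside the stand while the bar is still up (angle between each of cyl1_mid, cyl2_mid, cyl3_mid's own x axis and vertical below 0.15 rad and height (world z) of each of cyl1_foot, cyl2_foot, cyl3_foot below 0.012 m and x of cyl1_mid in the frame of stand between -0.045 and 0.075 m and y of cyl1_mid in the frame of stand between -0.15 and 0.15 m and x of cyl2_mid in the frame of stand between -0.045 and 0.075 m and y of cyl2_mid in the frame of stand between -0.15 and 0.15 m and x of cyl3_mid in the frame of stand between -0.045 and 0.075 m and y of cyl3_mid in the frame of stand between -0.15 and 0.15 m and value of joint bar above 0.4 rad), for 0.3 s.
3. the bar is pressed past its catch (value of joint bar below 0.03 rad), for 0.3 s.
At the end, for the whole second after the job is handed in: Every cylinder present stands upright (within 0.15 rad, foot on the table) in the stand behind the bar; the bar is shut past its catch (below 0.03 rad); the tin is down on the table, its centre over 37 mm beyond the stand's sides, 65 mm before its shut bar or 40 mm behind its back (all of step 1 and angle between each of cyl1_mid, cyl2_mid, cyl3_mid's own x axis and vertical below 0.15 rad and height (world z) of each of cyl1_foot, cyl2_foot, cyl3_foot below 0.012 m and x of cyl1_mid in the frame of stand between -0.045 and 0.075 m and y of cyl1_mid in the frame of stand between -0.15 and 0.15 m and x of cyl2_mid in the frame of stand between -0.045 and 0.075 m and y of cyl2_mid in the frame of stand between -0.15 and 0.15 m and x of cyl3_mid in the frame of stand between -0.045 and 0.075 m and y of cyl3_mid in the frame of stand between -0.15 and 0.15 m and value of joint bar below 0.03 rad); the robot touches nothing.
It fails at once if a cylinder's foot is lifted more than 75 mm off the table (height (world z) of any of cyl1_foot, cyl2_foot, cyl3_foot above 0.075 m).
It fails at once if a bystander is moved more than 50 mm (distance of any of tape, spanner from where it was at the start of the episode above 0.05 m).
Of cyl1, cyl2, cyl3 only 2 to 3 are there at a start; the rules pass over those that are not, and their reading is None.
At some moment in a run one of tin may be knocked a few centimetres aside while the robot is not near it.
Once in a run the grip may slacken for a moment while it holds something.
It also fails if it takes over 210 s, if anything falls off the work surface, if the arm or the gripper's body presses on something with over 40 N, if the wrist force passes 120 N, or if a joint passes its speed limit or range.

### The arm

A 7-joint arm with a two-finger parallel gripper is mounted at the origin on the work surface. World frame = base frame: x ahead of the robot, y to its left, z up, the work surface at z = 0. Lengths are in m, angles in rad, forces in N, time in s.
With the tool pointing down it reaches from about 0.425 to 0.925 m from the base axis. Payload 6.8 kg.
Tool frame: the origin (TCP) lies midway between the tips of the shut fingers; the grasp point (between the pads) lies 19 mm behind it; x points along the fingers, y is the direction in which the jaws open and shut, and the axes are right-handed (so a half turn about x gives the same grasp; the last joint's range is limited). The gripper opens to 85 mm and grips with 20 to 120 N. Pads are 22 mm wide; open, the fingers measure 114 mm over their backs; the gripper's body (76 mm by 85 mm) begins 54 mm behind the grasp point. The pads swing forward as they close: fully open they stand 13 mm farther back than shut.
Start: joints at [1.168, 0.477, 0.022, 1.555, -0.011, 1.109, -0.083], TCP at [0.196, -0.646, 0.231] pointing down, gripper open.
Joint ranges: [-2.96, 2.96], [-0.34, 2.1], [-1.41, 1.46], [0.24, 2.44], [-1.37, 4.51], [0.17, 1.92], [-2.96, 2.96]. Speed limits (rad/s): [2.39, 2.39, 3.14, 3.14, 3.14, 3.14, 3.14].

### API

Orientations are given as a rotation vector (axis times angle).
In Python, from bench import r, viewer, nets gives the robot as it stands.
- The arm moves only by the shell command python3 -m pendant 'ROWS' [FORCE]. ROWS is JSON, one flat list of numbers, 5 for each row, row after row: the finger opening in mm, from 0 to 85.4, then the shift along the tool's x, y, z in mm, then the turn about the tool's x in rad. A call has 1 to 20 rows; each row shifts and turns the commanded pose from where the row before left it, along the tool's axes as they then stand; what a row does not reach is not made up. A row lasts 1/8 s, in which the tool goes at most 62.5 mm and 10.7 degrees, less where a joint would pass 70% of its speed; a pose out of reach is approached as far as the arm can. A call with a gripper value outside its range is refused whole. The fingers move at their own pace and stop on an object; FORCE is the grip in N (left out, the last holds). Time passes only in rows, so rows that do not move let the fingers close. It gives the time, the measured TCP pose, the force and the opening at its end, in the units of the state.
- r.get_obs(): the state, without advancing time (a new reading comes with each control period).
- viewer.grab_frame(name): name is "scene" or "top" or "wrist"; returns (picture, depth): 420x560x3 uint8, red, green, blue; 420x560 float32, m along the optical axis (not along the pixel's ray), 0 where there is no reading.
- viewer.calibration(name): a dict with "mtx" (3x3 intrinsics, pixels), "world_to_cam" (4x4, takes a point from world to camera coordinates). Camera axes: x right, y up, looking along -z (the intrinsics and any distortion apply to the point x, -y, -z); pixel columns grow to the right and rows downward; lengths in m; the calibration is good to about 2 mm. A picture is of the moment at which its call begins: read the wrist's pose just before it. calibration takes no time and is no camera call; for the wrist camera it gives the pose at the moment of the call.
- r.hand_in(): hands the job in, once; it reports no verdict.
Trained networks look in the newest picture that a camera, given by its name, has taken for a name from the list of things; names that differ only in an ending like _2 or _b are one class to them, and where a whole thing is asked for, a point or a joint stands for the part that bears it (a point fixed in the world has none). Each returns a list of dicts, best first, with "score" (0 to 1); they miss things now and then, are a little off and sometimes report something else, mostly with a low value. They report only what shows in the picture. A call takes as long as a camera call. They do not tell look-alikes from the thing itself.
- nets.look_for(name, camera): "location" ([x, y, z] in m, in world coordinates, good to about 4 mm: the middle of the surface that is visible of it).
- nets.silhouettes(name, camera): "mask" (420x560 bool, what is visible of it).
The state is a dict: "clock": time; "joints": joint angles; "qvel": joint speeds; "tau": joint torques, N m; "tcp_pos": TCP position; "orientation": TCP orientation; "contact_force": force on the tool from outside, world axes, zero at the start; "moment": the same for the moment, N m; "grip_width": finger opening in m.
Only numpy, scipy, OpenCV 4.12 (cv2) and the standard library are available. Lean on these libraries where they do the work, as an engineer would, in place of code of your own. Each camera call takes 0.05 s, during which the arm holds its last target. There are 200 camera calls.

## Working session

There is one attempt and no reset: what is moved stays moved. The work goes in short steps, Python scripts to look and compute and a shell command to move; the robot and the scene stay as the last step left them, time stands still between calls to the robot, and variables do not carry over. Pictures are saved under pics/ and viewed, about 12 in all and at most 16, crops included, and the job is handed in when it is done.

```bash
ls; mkdir -p pics; cat > h.py <<'E'
import numpy as np, cv2
from bench import r, viewer, nets
from scipy.spatial.transform import Rotation as R
def grab(n,save=None):
    c=viewer.calibration(n); p,d=viewer.grab_frame(n)
    if save: cv2.imwrite('pics/'+save,p[:,:,::-1])
    return p,d,c
def cloud(d,c):
    K=c['mtx'];T=np.linalg.inv(c['world_to_cam'])
    v,u=np.mgrid[:d.shape[0],:d.shape[1]]
    P=np.stack([(u-K[0,2])/K[0,0]*d,-(v-K[1,2])/K[1,1]*d,-d],-1)
    return P@T[:3,:3].T+T[:3,3]
def st():
    o=r.get_obs(); M=R.from_rotvec(o['orientation']).as_matrix()
    print('t',round(o['clock'],2),'tcp',np.round(o['tcp_pos'],4),'grip',round(o['grip_width'],4),'F',np.round(o['contact_force'],1),'j',np.round(o['joints'],2)); print(np.round(M,3))
    return o,M
E
python3 - <<'E'
from h import *
st()
for n in ['scene','top']:
    p,d,c=grab(n,n+'0.png'); print(n,np.round(c['mtx'],1).tolist(),np.round(c['world_to_cam'],3).tolist())
    for k in ['cyl1_head','cyl1_mid','cyl1_foot','stand','bar','bar_grip','tin_mid','tape','spanner']:
        print(k,[(round(x['score'],2),np.round(x['location'],3).tolist()) for x in nets.look_for(k,n)])
E
```

```text
pics
t 0.0 tcp [ 0.1959 -0.6453  0.2303] grip 0.0855 F [ 0.4  0.6 -0.2] j [ 1.17  0.48  0.02  1.56 -0.01  1.11 -0.08]
[[-0.001  0.291 -0.957]
 [ 0.002 -0.957 -0.291]
 [-1.    -0.002  0.   ]]
scene [[526.4, 0.0, 278.7], [0.0, 526.4, 215.2], [0.0, 0.0, 1.0]] [[0.287, 0.958, -0.019, -0.124], [-0.588, 0.192, 0.785, 0.234], [0.756, -0.214, 0.619, -2.197], [0.0, 0.0, 0.0, 1.0]]
cyl1_head [(0.92, [0.597, 0.272, 0.038]), (0.36, [0.618, -0.336, 0.263])]
cyl1_mid [(0.74, [0.599, 0.269, 0.035])]
cyl1_foot [(0.97, [0.6, 0.267, 0.033])]
stand [(0.58, [0.586, -0.29, 0.08]), (0.25, [0.619, -0.339, 0.264])]
bar [(0.71, [0.62, -0.342, 0.259])]
bar_grip [(0.69, [0.618, -0.336, 0.264])]
tin_mid [(0.62, [0.373, -0.505, 0.033]), (0.57, [0.55, -0.22, 0.043]), (0.57, [0.818, -0.218, 0.044])]
tape [(0.81, [0.595, 0.051, 0.015]), (0.63, [0.62, -0.34, 0.264])]
spanner [(0.62, [0.347, 0.104, 0.006]), (0.62, [0.597, 0.05, 0.014])]
top [[507.8, 0.0, 284.7], [0.0, 507.8, 205.3], [0.0, 0.0, 1.0]] [[-0.021, -1.0, 0.013, -0.041], [0.992, -0.019, 0.124, -0.55], [-0.123, 0.016, 0.992, -1.496], [0.0, 0.0, 0.0, 1.0]]
cyl1_head [(0.81, [0.572, 0.277, 0.045])]
cyl1_mid [(0.56, [0.584, 0.275, 0.042])]
cyl1_foot [(0.92, [0.575, 0.274, 0.046]), (0.39, [0.473, 0.073, 0.043])]
stand [(0.71, [0.572, -0.31, 0.095])]
bar [(0.75, [0.605, -0.343, 0.267])]
bar_grip [(0.74, [0.601, -0.345, 0.27]), (0.74, [0.573, 0.277, 0.042])]
tin_mid [(0.92, [0.351, -0.496, 0.045]), (0.6, [0.791, -0.212, 0.041]), (0.59, [0.531, -0.215, 0.042])]
tape [(0.58, [0.585, 0.05, 0.024])]
spanner [(0.84, [0.344, 0.112, 0.009])]
```

View pics/scene0.png

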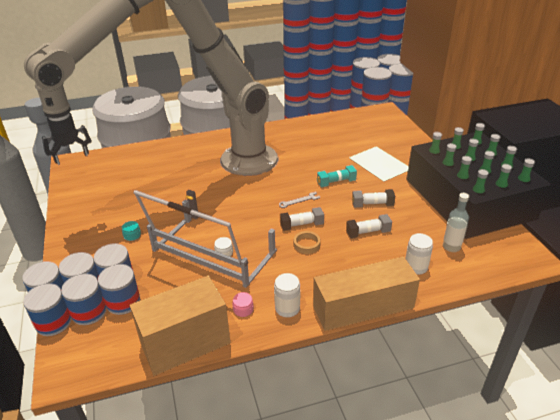

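View pics/top0.png

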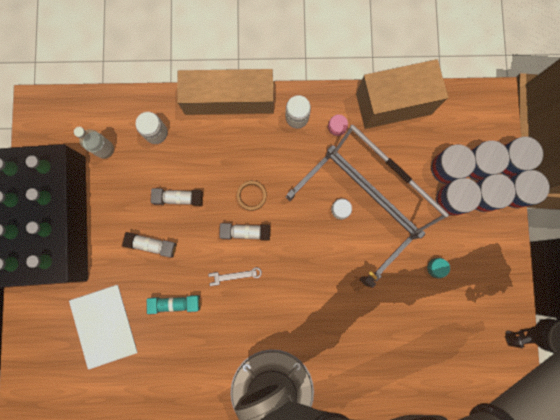

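```bash
cat > look.py <<'E'
from h import *
for n in ['top','scene']:
    p,d,c=grab(n); P=cloud(d,c); print(n)
    def obj(k,thr=.3):
        for x in nets.silhouettes(k,n):
            m=x['mask']&(d>0)
            if x['score']<thr or m.sum()<15: continue
            Q=P[m]; rgb=np.median(p[m],0)
            q=Q[Q[:,2]>np.median(Q[:,2])-.03][:,:2].astype(np.float32)
            (cx,cy),(w,h),a=cv2.minAreaRect(q)
            print(k,round(x['score'],2),'n',m.sum(),'med',np.round(np.median(Q,0),3),'z95',round(np.percentile(Q[:,2],95),3),'rect',np.round([cx,cy,w,h,a],3),'rgb',rgb)
    for k in ['cyl1_mid','cyl1_head','cyl1_foot','tin_mid','bar','bar_grip','stand']: obj(k)
    if n=='top':
        # heights slice inside stand region
        g=(P[...,0]>.35)&(P[...,0]<.85)&(P[...,1]>-.55)&(P[...,1]<-.05)&(d>0)
        for lo,hi in [(.07,.125),(.2,.3)]:
            m=(g&(P[...,2]>lo)&(P[...,2]<hi)).astype(np.uint8)
            k,l,s,_=cv2.connectedComponentsWithStats(m)
            for i in range(1,k):
                if s[i,4]>12:
                    Q=P[l==i]; print(lo,s[i,4],s[i,:4],np.round(Q.mean(0),3),np.round(cv2.minAreaRect(Q[:,:2].astype(np.float32)),3) if 0 else cv2.minAreaRect(Q[:,:2].astype(np.float32)), 'z',np.round(np.percentile(Q[:,2],[5,95]),3))
E
python3 look.py
```

```text
top
cyl1_mid 0.58 n 680 med [0.58  0.271 0.042] z95 0.05 rect [5.8100e-01 2.7400e-01 1.5000e-01 4.6000e-02 8.6698e+01] rgb [129. 118. 110.]
cyl1_head 0.97 n 779 med [0.58  0.271 0.042] z95 0.05 rect [5.8000e-01 2.7500e-01 1.5200e-01 4.7000e-02 8.6229e+01] rgb [127. 115. 107.]
cyl1_foot 0.86 n 731 med [0.579 0.27  0.042] z95 0.05 rect [5.8100e-01 2.7400e-01 1.5000e-01 4.6000e-02 8.6698e+01] rgb [130. 116. 109.]
tin_mid 0.89 n 345 med [ 0.792 -0.218  0.043] z95 0.05 rect [ 7.9600e-01 -2.2000e-01  5.8000e-02  5.7000e-02  6.0461e+01] rgb [206. 129. 145.]
tin_mid 0.79 n 314 med [ 0.533 -0.22   0.044] z95 0.051 rect [ 5.350e-01 -2.210e-01  5.600e-02  5.700e-02  7.784e+01] rgb [213. 214. 211.]
tin_mid 0.76 n 391 med [ 0.354 -0.502  0.043] z95 0.051 rect [ 0.352 -0.506  0.058  0.058 53.312] rgb [ 61. 108.  97.]
bar 0.96 n 838 med [ 0.603 -0.344  0.27 ] z95 0.276 rect [ 6.0500e-01 -3.4200e-01  3.3600e-01  2.1000e-02  4.4494e+01] rgb [130.  101.5  90. ]
bar_grip 0.73 n 875 med [ 0.604 -0.342  0.27 ] z95 0.276 rect [ 6.0400e-01 -3.4100e-01  3.3800e-01  2.0000e-02  4.4494e+01] rgb [131. 101.  90
[... 2291 characters left out ...]
0.358 -0.505  0.059  0.061 54.945] rgb [ 51. 127. 115.]
bar 0.63 n 765 med [ 0.609 -0.343  0.265] z95 0.273 rect [ 6.0800e-01 -3.4200e-01  3.4000e-01  2.0000e-02  4.3787e+01] rgb [145. 116. 101.]
bar 0.5 n 560 med [0.45  0.353 0.035] z95 0.046 rect [ 0.427  0.36   0.151  0.088 76.833] rgb [151. 136. 123.]
bar 0.33 n 611 med [0.487 0.069 0.035] z95 0.047 rect [4.7600e-01 7.0000e-02 1.5300e-01 5.4000e-02 8.9775e+01] rgb [149. 133. 117.]
bar_grip 0.93 n 715 med [ 0.612 -0.334  0.266] z95 0.273 rect [ 6.0800e-01 -3.4200e-01  3.4100e-01  2.0000e-02  4.3787e+01] rgb [143. 116. 102.]
stand 0.74 n 3365 med [ 0.579 -0.295  0.059] z95 0.27 rect [ 0.523 -0.254  0.373  0.265 43.523] rgb [132. 111.  95.]
```

```bash
cat >> h.py <<'E'
S0=np.array([.512,-.250]); SA=np.radians(-45.4)
SX=np.array([np.cos(SA),np.sin(SA)]); SY=np.array([-SX[1],SX[0]])
def w(sx,sy): return S0+sx*SX+sy*SY
def s(p): q=np.array(p[:2])-S0; return np.round([q@SX,q@SY],4)
def plan(*T):
    """targets (x,y,z,psi deg or None); prints turn then shift in tool axes after the turn"""
    o=r.get_obs(); M=R.from_rotvec(o['orientation']).as_matrix(); p=np.array(o['tcp_pos']); psi=np.arctan2(M[1,1],M[0,1])
    for x,y,z,a in T:
        a=psi if a is None else np.radians(a)
        t=(psi-a+np.pi)%(2*np.pi)-np.pi
        d=np.array([x,y,z])-p; ya=np.array([np.cos(a),np.sin(a),0]); za=np.array([np.sin(a),-np.cos(a),0])
        print('turn %.3f'%t,'shift mm %.1f %.1f %.1f'%tuple(1000*np.array([-d[2],d@ya,d@za])),'norm %.0f'%(1000*np.linalg.norm(d)))
        p=np.array([x,y,z]);psi=a
E
python3 - <<'E'
from h import *
print(s((.535,-.221)),s((.541,-.222)),s((.604,-.342)))
plan((.30,-.40,.28,-45.4),(.535,-.221,.25,-45.4))
E
```

```text
[-0.0045  0.0367] [0.0004 0.0403] [0.1301 0.0009]
turn -0.484 shift mm -48.7 -102.1 -246.6 norm 271
turn 0.000 shift mm 30.0 37.6 -293.0 norm 297
```

```bash
python3 -m pendant '[85,-10,0,0,-0.16, 85,-10,0,0,-0.16, 85,-10,0,0,-0.164, 85,-4,-20,-50,0, 85,-4,-20,-50,0, 85,-4,-21,-49,0, 85,-4,-21,-49,0, 85,-3,-20,-49,0, 85,5,6,-48,0, 85,5,6,-49,0, 85,5,6,-49,0, 85,5,6,-49,0, 85,5,6,-49,0, 85,5,8,-49,0, 85,0,0,0,0]'
cat > wl.py <<'E'
import sys
from h import *
# wrist look: names..., save
p,d,c=grab('wrist',sys.argv[1]); P=cloud(d,c); st(); T=np.linalg.inv(c['world_to_cam']);print('cam',np.round(T[:3,3],3),'look',np.round(-T[:3,2],2))
for k in sys.argv[2:]:
    for x in nets.silhouettes(k,'wrist'):
        m=x['mask']&(d>0)
        if m.sum()<30 or x['score']<.3: continue
        Q=P[m]; zt=np.percentile(Q[:,2],97); q=Q[Q[:,2]>zt-.012][:,:2].astype(np.float32)
        (cx,cy),(a,b),g=cv2.minAreaRect(q); uv=np.argwhere(m).mean(0)
        print(k,round(x['score'],2),'uv',np.round(uv[::-1]),'ztop %.3f'%zt,'rect c %.4f %.4f size %.3f %.3f ang %.1f'%(cx,cy,a,b,g),'rgb',np.median(p[m],0),'stand',s((cx,cy)))
E
python3 wl.py w1.png tin_mid stand
```

```text
clock: 3.68
tcp_pos: [0.5383, -0.2169, 0.2499]
orientation: [1.762, 0.731, -1.759]
contact_force: [-0.9, -0.1, -0.8]
grip_width: 0.0848
t 3.73 tcp [ 0.5365 -0.2193  0.25  ] grip 0.0849 F [-0.7 -0.9  0.7] j [ 0.58  0.33 -0.37  1.75  0.13  1.09 -0.63]
[[-0.     0.705 -0.709]
 [ 0.001 -0.709 -0.705]
 [-1.    -0.001 -0.   ]]
cam [ 0.591 -0.165  0.393] look [-0.2  -0.2  -0.96]
tin_mid 0.9 uv [282. 177.] ztop 0.046 rect c 0.5384 -0.2192 size 0.055 0.055 ang 89.0 rgb [194. 187. 177.] stand [-0.0034  0.0404]
stand 0.97 uv [354. 173.] ztop 0.266 rect c 0.5821 -0.2548 size 0.035 0.164 ang 28.4 rgb [98. 88. 79.] stand [0.0526 0.0465]
```

View pics/w1.png

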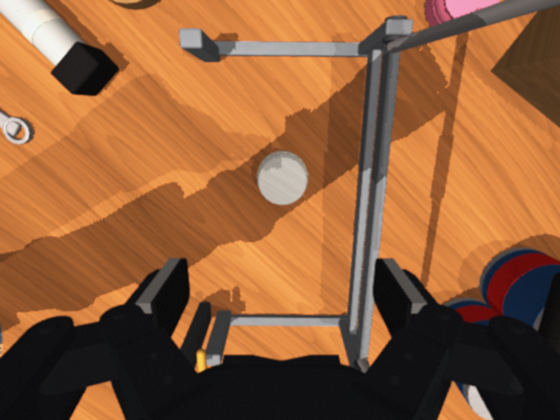

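```bash
python3 -m pendant '[85,50,1.4,-1.4,0, 85,50,0,0,0, 85,50,0,0,0, 85,50,0,0,0, 85,30,0,0,0, 85,13,0,0,0, 85,0,0,0,0, 40,0,0,0,0, 40,0,0,0,0, 40,0,0,0,0, 40,0,0,0,0, 40,0,0,0,0, 40,0,0,0,0]' 40
python3 -c "
from h import *
o,M=st(); plan((o['tcp_pos'][0],o['tcp_pos'][1],.16,None),(.70,-.035,.16,None),(.70,-.035,.009,None))"
```

```text
clock: 5.45
tcp_pos: [0.5384, -0.2215, 0.0091]
orientation: [1.765, 0.722, -1.762]
contact_force: [-0.5, 0.6, 5.0]
grip_width: 0.058
t 5.45 tcp [ 0.5384 -0.2215  0.0091] grip 0.058 F [-0.5  0.6  5. ] j [ 0.5   0.64 -0.29  1.91  0.29  0.63 -0.76]
[[ 0.002  0.702 -0.712]
 [-0.001 -0.712 -0.702]
 [-1.     0.002 -0.001]]
turn 0.000 shift mm -150.9 0.0 0.0 norm 151
turn 0.000 shift mm -0.0 -19.3 -246.0 norm 247
turn 0.000 shift mm 151.0 0.0 0.0 norm 151
```

```bash
python3 -m pendant '[40,-50,0,0,0, 40,-50,0,0,0, 40,-50,0,0,0, 40,-20,-3,-40,0, 40,0,-3,-50,0, 40,0,-4,-50,0, 40,0,-4,-50,0, 40,0,-5,-50,0, 40,0,0,-6,0, 40,0,0,0,0, 40,50,0,0,0, 40,50,0,0,0, 40,40,0,0,0, 40,20,0,0,0, 40,6,0,0,0, 40,0,0,0,0]'
python3 -c "
from h import *
st()"
```

```text
clock: 7.45
tcp_pos: [0.7001, -0.0352, 0.0126]
orientation: [1.766, 0.723, -1.763]
contact_force: [-0.8, -0.8, -0.8]
grip_width: 0.0578
t 7.45 tcp [ 0.7001 -0.0352  0.0126] grip 0.0578 F [-0.8 -0.8 -0.8] j [ 0.18  0.78 -0.33  1.61  0.32  0.81 -1.07]
[[ 0.002  0.702 -0.712]
 [-0.    -0.712 -0.702]
 [-1.     0.001 -0.001]]
```

```bash
python3 -m pendant '[40,4,0,0,0, 85,0,0,0,0, 85,0,0,0,0, 85,0,0,0,0, 85,0,0,0,0, 85,-40,0,0,0, 85,-50,0,0,0, 85,-50,0,0,-0.15, 85,-50,0,0,-0.16, 85,-50,0,0,-0.16, 85,-40,0,0,-0.16, 85,-20,0,0,-0.16, 85,0,0,0,0]'
python3 -c "
from h import *
st(); plan((.5,.17,.32,0))"
```

```text
clock: 9.07
tcp_pos: [0.7, -0.0346, 0.3092]
orientation: [1.214, 1.205, -1.209]
contact_force: [-0.4, -0.4, -0.6]
grip_width: 0.085
t 9.07 tcp [ 0.7    -0.0346  0.3092] grip 0.085 F [-0.4 -0.4 -0.6] j [ 0.33  0.53 -0.58  1.36  0.29  1.33 -0.25]
[[ 0.003  1.    -0.004]
 [ 0.    -0.004 -1.   ]
 [-1.     0.003 -0.   ]]
turn -0.004 shift mm -10.8 -200.0 -204.6 norm 286
```

```bash
python3 -m pendant '[85,-2,-40,-41,0, 85,-2,-40,-41,0, 85,-2,-40,-41,0, 85,-2,-40,-41,0, 85,-2,-40,-41,0, 85,0,0,0,0]'
python3 wl.py w2.png cyl1_mid tape spanner
cat > top.py <<'E'
from h import *
p,d,c=grab('top'); P=cloud(d,c)
for x in nets.silhouettes('tin_mid','top'):
    m=x['mask']&(d>0); print('tin',round(x['score'],2),np.round(np.median(P[m],0),3),np.median(p[m],0),s(np.median(P[m],0)))
E
python3 top.py
```

```text
clock: 9.82
tcp_pos: [0.4959, 0.1746, 0.3168]
orientation: [1.207, 1.211, -1.208]
contact_force: [1.0, -0.6, 1.1]
grip_width: 0.0851
t 9.88 tcp [0.498  0.1719 0.3165] grip 0.0849 F [-0.4 -0.7 -0.1] j [ 0.17  0.23 -0.72  1.76  0.16  1.21 -0.6 ]
[[-0.001  1.    -0.001]
 [-0.001 -0.001 -1.   ]
 [-1.    -0.001  0.001]]
cam [0.496 0.248 0.46 ] look [ 0.   -0.29 -0.96]
cyl1_mid 0.55 uv [348.  79.] ztop 0.048 rect c 0.5816 0.2787 size 0.150 0.046 ang 87.1 rgb [138. 131. 127.] stand [-0.3276  0.4208]
tape 0.79 uv [338. 243.] ztop 0.026 rect c 0.5840 0.0540 size 0.089 0.089 ang 9.6 rgb [118.  79.  45.] stand [-0.1659  0.2647]
spanner 0.86 uv [178. 202.] ztop 0.009 rect c 0.3419 0.1066 size 0.036 0.159 ang 6.2 rgb [214. 202. 196.] stand [-0.3734  0.1293]
tin 0.83 [ 0.792 -0.218  0.044] [213. 134. 151.] [0.1741 0.2217]
tin 0.8 [ 0.352 -0.503  0.044] [ 74. 166. 150.] [ 0.0681 -0.2917]
```

View pics/w2.png

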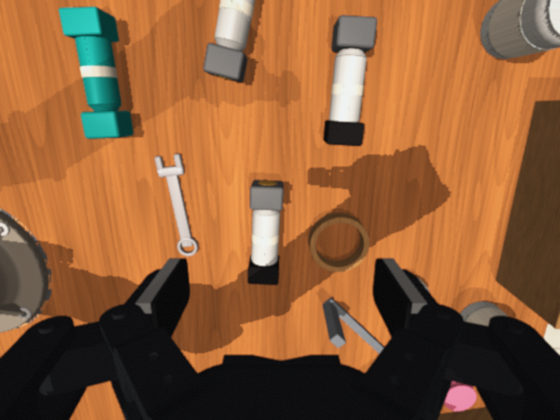

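```bash
cat > cyl.py <<'E'
import sys
from h import *
def cyls(n,save=None,zmin=.012):
    p,d,c=grab(n,save); P=cloud(d,c)
    m=((P[...,2]>zmin)&(P[...,2]<.07)&(d>0)).astype(np.uint8)
    k,l,st_,_=cv2.connectedComponentsWithStats(m)
    hsv=cv2.cvtColor(p,cv2.COLOR_RGB2HSV)
    for i in range(1,k):
        if st_[i,4]<200: continue
        mm=l==i; Q=P[mm]; 
        (cx,cy),(a,b),g=cv2.minAreaRect(Q[Q[:,2]>.025][:,:2].astype(np.float32)) if (Q[:,2]>.025).sum()>50 else ((0,0),(0,0),0)
        if not(.1<max(a,b)<.17 and min(a,b)<.075): continue
        C=np.array([cx,cy]); g=np.radians(g if a>b else g+90); u=np.array([np.cos(g),np.sin(g)])
        t=(Q[:,:2]-C)@u; V=hsv[mm][:,2]; S=hsv[mm][:,1]
        e1=np.median(V[t>.05]);e2=np.median(V[t<-.05])
        if e1<e2: u=-u
        print(n,'c',np.round(C,4),'size %.3f %.3f'%(a,b),'ztop %.3f'%np.percentile(Q[:,2],95),'headdir %.1f'%np.degrees(np.arctan2(u[1],u[0])),'head',np.round(C+.058*u,4),'foot',np.round(C-.075*u,4),'V',e1,e2,'px',st_[i,:4],'sat',np.median(S))
if __name__=='__main__':
    for n in sys.argv[1:]: cyls(n)
E
python3 cyl.py wrist top scene
```

```text
wrist c [0.2634 0.2861] size 0.047 0.150 ztop 0.047 headdir 92.2 head [0.2612 0.3441] foot [0.2662 0.2111] V 193.0 177.0 px [ 52   2  75 134] sat 205.0
wrist c [0.5816 0.2787] size 0.150 0.046 ztop 0.047 headdir 87.0 head [0.5846 0.3366] foot [0.5777 0.2038] V 130.0 33.0 px [320   9  52 132] sat 16.0
wrist c [0.4733 0.0743] size 0.150 0.046 ztop 0.047 headdir 87.3 head [0.476  0.1322] foot [ 0.4697 -0.0007] V 137.0 21.0 px [245 177  35 105] sat 18.0
top c [0.473  0.0693] size 0.147 0.045 ztop 0.050 headdir 87.2 head [0.4759 0.1273] foot [ 0.4693 -0.0056] V 124.0 55.0 px [220 223  50  18] sat 31.0
top c [0.4394 0.3563] size 0.151 0.046 ztop 0.050 headdir -103.9 head [0.4255 0.3   ] foot [0.4573 0.4291] V 63.0 115.0 px [122 232  53  26] sat 34.0
top c [0.2626 0.2833] size 0.045 0.151 ztop 0.050 headdir 91.9 head [0.2607 0.3412] foot [0.2651 0.2083] V 175.0 158.0 px [146 295  54  20] sat 135.0
scene c [0.2644 0.2831] size 0.060 0.155 ztop 0.047 headdir 91.9 head [0.2624 0.341 ] foot [0.2669 0.2081] V 160.0 124.0 px [317 165  40  21] sat 110.0
scene c [0.4433 0.356 ] size 0.151 0.057 ztop 0.047 headdir -104.4 head [0.4288 0.2998] foot [0.4619 0.4286] V 83.0 116.5 px [352 189  43  17] sat 43.0
scene c [0.4747 0.0707] size 0.152 0.055 ztop 0.047 headdir 85.1 head [0.4797 0.1285] foot [ 0.4683 -0.004 ] V 129.5 75.0 px [280 207  44  23] sat 42.0
scene c [0.5848 0.2743] size 0.151 0.055 ztop 0.047 headdir 86.4 head [0.5885 0.3322] foot [0.5801 0.1995] V 141.0 79.0 px [346 214  46  23] sat 45.0
```

```bash
python3 -c "
from h import *
plan((.476,.131,.10,-2.7),(.476,.131,.002,-2.7))"
```

```text
turn 0.043 shift mm 217.0 -22.3 40.1 norm 222
turn 0.000 shift mm 98.0 0.0 0.0 norm 98
```

```bash
python3 -m pendant '[85,0,0,0,0.043, 85,50,-6,10,0, 85,50,-6,10,0, 85,50,-6,10,0, 85,50,-4,10,0, 85,17,0,0,0, 85,0,0,0,0, 85,40,0,0,0, 85,30,0,0,0, 85,18,0,0,0, 85,10,0,0,0, 85,0,0,0,0, 40,0,0,0,0, 40,0,0,0,0, 40,0,0,0,0, 40,0,0,0,0, 40,0,0,0,0]' 20
python3 -c "
from h import *
st()"
```

```text
clock: 12.4
tcp_pos: [0.4763, 0.1318, 0.003]
orientation: [1.243, 1.187, -1.242]
contact_force: [-0.8, 0.2, 6.8]
grip_width: 0.0458
t 12.4 tcp [0.4763 0.1318 0.003 ] grip 0.0458 F [-0.8  0.2  6.8] j [ 0.02  0.59 -0.51  2.11  0.53  0.57 -0.92]
[[ 0.001  0.999 -0.046]
 [ 0.    -0.046 -0.999]
 [-1.     0.001 -0.   ]]
```

```bash
python3 -m pendant '[40,-11,0,2.5,0, 40,-11.7,0,3.5,0, 40,-11,0,4.5,0, 40,-10.4,0,5.4,0, 40,0,0,0,0]'
python3 - <<'E'
from h import *
st()
p,d,c=grab('scene'); cv2.imwrite('pics/s1.png',cv2.resize(p[150:290,240:420],None,fx=4,fy=4)[:,:,::-1])
P=cloud(d,c); g=(abs(P[...,0]-.472)<.04)&(P[...,1]>-.06)&(P[...,1]<.1)&(d>0)&(P[...,2]>.006)
for y in np.arange(-.05,.1,.015):
    q=P[g&(abs(P[...,1]-y)<.008)]
    if len(q): print(round(y,3),len(q),np.round(np.percentile(q[:,2],[2,98]),3))
E
```

```text
clock: 13.02
tcp_pos: [0.4758, 0.1151, 0.0473]
orientation: [1.244, 1.186, -1.242]
contact_force: [0.1, 0.1, -3.6]
grip_width: 0.0458
t 13.03 tcp [0.4758 0.1151 0.0473] grip 0.0458 F [ 0.1  0.1 -3.6] j [ 0.1   0.51 -0.57  2.1   0.46  0.65 -0.83]
[[ 0.002  0.999 -0.046]
 [-0.    -0.046 -0.999]
 [-1.     0.002 -0.   ]]
-0.035 1 [0.007 0.007]
-0.02 71 [0.02  0.089]
-0.005 85 [0.04 0.09]
0.01 103 [0.049 0.541]
0.025 230 [0.058 0.546]
0.04 349 [0.063 0.542]
0.055 434 [0.066 0.536]
0.07 512 [0.063 0.52 ]
0.085 624 [0.069 0.506]
0.1 252 [0.053 0.492]
```

View pics/s1.png

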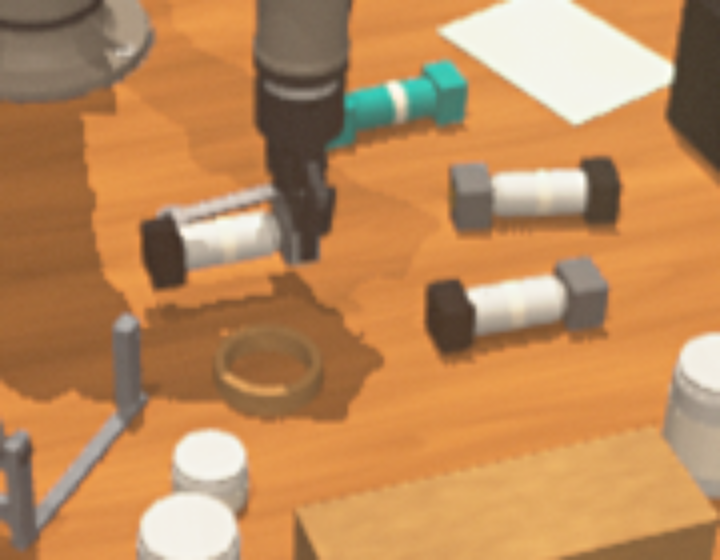

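```bash
python3 -m pendant '[40,15,0,-4,0, 40,10,0,-3,0, 40,0,0,0,0, 45,0,0,0,0, 45,0,0,0,0, 45,0,0,0,0]' 20
python3 -m pendant '[45.7,0,0,0,0, 45.7,0,0,0,0, 45.7,0,0,0,0]'
python3 -m pendant '[46,0,0,0,0, 46,0,0,0,0]'
python3 - <<'E'
from h import *
p,d,c=grab('scene'); cv2.imwrite('pics/s2.png',cv2.resize(p[150:290,240:420],None,fx=4,fy=4)[:,:,::-1])
P=cloud(d,c); g=(abs(P[...,0]-.472)<.04)&(P[...,1]>-.06)&(P[...,1]<.1)&(d>0)&(P[...,2]>.006)
for y in np.arange(-.05,.1,.015):
    q=P[g&(abs(P[...,1]-y)<.008)]
    if len(q): print(round(y,3),len(q),np.round(np.percentile(q[:,2],[2,98]),3))
E
```

```text
clock: 13.82
tcp_pos: [0.4757, 0.1228, 0.0217]
orientation: [1.243, 1.187, -1.242]
contact_force: [-0.7, 0.3, -3.5]
grip_width: 0.0464
clock: 14.2
tcp_pos: [0.4755, 0.1228, 0.0214]
orientation: [1.242, 1.187, -1.242]
contact_force: [-0.6, -0.0, -3.1]
grip_width: 0.046
clock: 14.45
tcp_pos: [0.4757, 0.1228, 0.0216]
orientation: [1.242, 1.187, -1.242]
contact_force: [0.0, -0.3, 0.2]
grip_width: 0.0463
-0.035 2 [0.007 0.008]
-0.005 78 [0.008 0.048]
0.01 117 [0.01  0.539]
0.025 239 [0.013 0.546]
0.04 315 [0.02  0.541]
0.055 415 [0.02 0.53]
0.07 468 [0.023 0.52 ]
0.085 619 [0.026 0.499]
0.1 252 [0.025 0.486]
```

```bash
python3 -m pendant '[50,10,0,-4,0, 50,8.5,0,-3,0, 50,0,0,0,0, 40,0,0,0,0, 40,0,0,0,0,40,0,0,0,0]'
python3 -m pendant '[45.7,0,0,0,0, 45.7,0,0,0,0, 45.7,-6,0,0.5,0, 45.7,-6,0,0.5,0, 45.7,-6,0,1,0,45.7,0,0,0,0]'
for i in 1 2; do python3 -c "from bench import r; print(r.get_obs()['contact_force'])"; done
python3 -m pendant '[45.8,0,0,0,0, 45.8,0,0,0,0, 45.8,0,0,0,0]'
python3 -m pendant '[45.9,0,0,0,0, 45.9,0,0,0,0, 45.9,0,0,0,0]'
```

```text
clock: 15.25
tcp_pos: [0.4757, 0.1296, 0.0029]
orientation: [1.242, 1.187, -1.243]
contact_force: [0.0, -0.4, -3.7]
grip_width: 0.0457
clock: 16.0
tcp_pos: [0.4762, 0.1277, 0.0216]
orientation: [1.243, 1.187, -1.242]
contact_force: [0.4, -0.5, -2.9]
grip_width: 0.0458
[ 0.35410341 -0.52769763 -2.89310223]
[ 0.35410341 -0.52769763 -2.89310223]
clock: 16.38
tcp_pos: [0.4757, 0.1277, 0.0208]
orientation: [1.242, 1.188, -1.243]
contact_force: [-0.4, -0.2, -1.5]
grip_width: 0.0459
clock: 16.75
tcp_pos: [0.4757, 0.1277, 0.0209]
orientation: [1.242, 1.187, -1.242]
contact_force: [-0.5, -0.2, -1.0]
grip_width: 0.0457
```

```bash
cat > slope.py <<'E'
from h import *
import sys
# upper surface of white body / foot in a slab near x0, along y
def sl(x0,u=(0.,1.),F=None):
    p,d,c=grab('scene'); P=cloud(d,c); hsv=cv2.cvtColor(p,cv2.COLOR_RGB2HSV)
    for y in np.arange(-.06,.14,.01):
        g=(abs(P[...,0]-x0)<.012)&(abs(P[...,1]-y)<.005)&(d>0)&(P[...,2]>.006)&(P[...,2]<.2)
        if g.sum()>2: print(round(y,3),g.sum(),np.round(np.percentile(P[g][:,2],[5,95]),3),np.median(p[g],0))
sl(float(sys.argv[1]))
E
python3 slope.py .470; python3 -c "
from h import *
p,d,c=grab('scene'); cv2.imwrite('pics/s3.png',cv2.resize(p[150:290,240:420],None,fx=4,fy=4)[:,:,::-1])"
```

```text
-0.01 14 [0.018 0.048] [99.5 67.  49.5]
0.0 13 [0.042 0.048] [80. 64. 53.]
0.01 13 [0.042 0.052] [80. 63. 53.]
0.02 12 [0.041 0.05 ] [229.  215.5 197.5]
0.03 12 [0.032 0.048] [244.5 243.  235. ]
0.04 10 [0.041 0.048] [243.  242.5 235.5]
0.05 13 [0.042 0.052] [244. 243. 236.]
0.06 12 [0.045 0.053] [244.  245.5 236. ]
0.07 10 [0.046 0.057] [243.5 243.5 236.5]
0.08 10 [0.047 0.057] [244. 244. 238.]
0.09 35 [0.051 0.195] [126.  83.  52.]
0.1 7 [0.048 0.054] [176. 166. 151.]
0.11 31 [0.053 0.122] [100.  88.  79.]
0.12 10 [0.06  0.126] [89.  77.5 68. ]
```

View pics/s3.png

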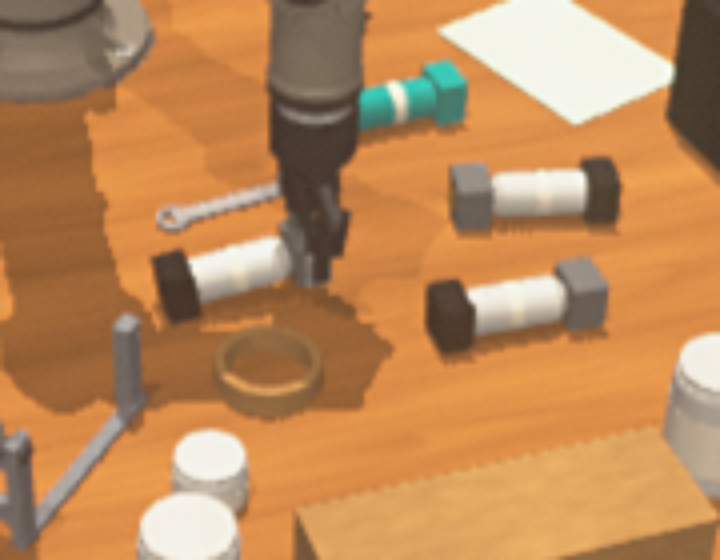

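```bash
python3 -m pendant '[45.8,0,0,0,0, 45.8,0,0,0,0, 45.8,-5.5,0,2,0, 45.8,-5.5,0,2,0, 45.8,-5.5,0,2.5,0, 45.8,-5.5,0,2.5,0, 45.8,0,0,0,0]'
python3 slope.py .470 |tail -16
python3 -m pendant '[45.83,0,0,0,0,45.83,0,0,0,0]'
```

```text
clock: 17.73
tcp_pos: [0.4756, 0.1185, 0.0434]
orientation: [1.243, 1.187, -1.242]
contact_force: [-1.2, -0.7, -0.7]
grip_width: 0.0457
-0.02 4 [0.038 0.042] [163.  104.5  60. ]
-0.01 15 [0.041 0.052] [80. 64. 53.]
0.0 14 [0.047 0.053] [79. 63. 52.]
0.01 13 [0.041 0.053] [98. 86. 76.]
0.02 13 [0.041 0.056] [243. 240. 230.]
0.03 12 [0.049 0.058] [242. 238. 229.]
0.04 13 [0.034 0.062] [242. 240. 229.]
0.05 8 [0.054 0.066] [244.  245.5 232.5]
0.06 13 [0.055 0.066] [243. 241. 232.]
0.07 9 [0.062 0.069] [243. 241. 233.]
0.08 23 [0.067 0.197] [155. 102.  60.]
0.09 14 [0.06  0.079] [183. 172. 156.]
0.1 23 [0.062 0.147] [102.  92.  56.]
0.11 15 [0.079 0.145] [84. 74. 63.]
clock: 18.02
tcp_pos: [0.4754, 0.1188, 0.0428]
orientation: [1.242, 1.188, -1.242]
contact_force: [-0.6, -1.2, -1.3]
grip_width: 0.0458
```

```bash
python3 -m pendant '[45.8,-5.5,0,2.8,0, 45.8,-5.5,0,3,0, 45.8,-5.5,0,3.4,0, 45.8,-4.7,0,3.5,0, 45.8,-4.6,0,3.6,0, 45.8,-4.4,0,3.9,0, 45.8,-4.3,0,4,0, 45.8,0,0,0,0]'
python3 slope.py .470 |tail -16
```

```text
clock: 19.02
tcp_pos: [0.4743, 0.0942, 0.0777]
orientation: [1.243, 1.187, -1.243]
contact_force: [-1.3, -2.4, -0.9]
grip_width: 0.046
-0.03 6 [0.038 0.043] [160. 102.  60.]
-0.02 16 [0.038 0.048] [74.  57.5 47. ]
-0.01 15 [0.044 0.054] [75. 58. 48.]
0.0 14 [0.048 0.057] [212.5 200.5 183.5]
0.01 13 [0.05  0.065] [233. 227. 215.]
0.02 16 [0.053 0.071] [233. 227. 214.]
0.03 15 [0.06  0.082] [242. 236. 217.]
0.04 12 [0.073 0.083] [234. 229. 216.]
0.05 13 [0.077 0.091] [237. 230. 218.]
0.06 12 [0.085 0.095] [238. 231. 220.]
0.07 19 [0.095 0.178] [135. 126. 114.]
0.08 33 [0.107 0.18 ] [101.  88.  79.]
```

```bash
python3 -m pendant '[45.8,-5,0,4.9,0, 45.8,-3.6,0,4.6,0, 45.8,-3.6,0,4.7,0, 45.8,-3.2,0,4.9,0, 45.8,-3.2,0,5,0, 45.8,-2.7,0,5.2,0, 45.8,-2.7,0,5.3,0, 45.8,-2.3,0,5.4,0, 45.8,-2.3,0,5.4,0, 45.8,-1.8,0,5.6,0, 45.8,-1.8,0,5.6,0, 45.8,-1.3,0,5.7,0, 45.8,-1.3,0,5.8,0, 45.8,0,0,0,0]'
python3 slope.py .470 |tail -16;python3 -c "
from h import *
p,d,c=grab('scene'); cv2.imwrite('pics/s4.png',cv2.resize(p[150:290,240:420],None,fx=4,fy=4)[:,:,::-1])"
```

```text
clock: 20.82
tcp_pos: [0.4712, 0.0257, 0.1123]
orientation: [1.242, 1.187, -1.243]
contact_force: [-1.4, 0.0, 2.9]
grip_width: 0.046
-0.04 21 [0.021 0.039] [71. 54. 43.]
-0.03 18 [0.037 0.052] [94.  79.5 71. ]
-0.02 24 [0.044 0.078] [192.5 179.  163.5]
-0.01 26 [0.059 0.094] [206.5 187.5 167.5]
0.0 30 [0.048 0.129] [192.  180.  164.5]
0.01 36 [0.038 0.15 ] [100.   87.5  80. ]
0.02 4 [0.07  0.153] [90.  79.  71.5]
0.05 3 [0.135 0.139] [113. 101.  91.]
```

View pics/s4.png

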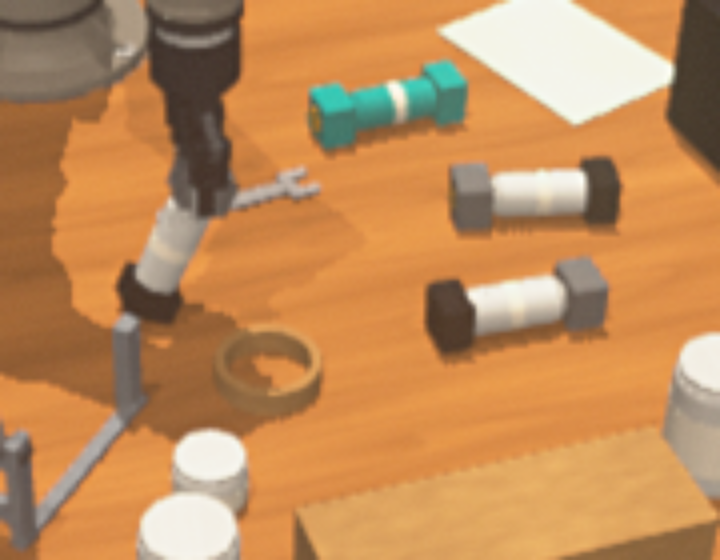

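```bash
python3 -m pendant '[45.8,-3,0,6,0, 45.8,-2,0,6,0, 45.8,-1,0,6,0, 45.8,-1,0,6,0, 45.8,0,0,6,0, 45.8,0,0,6,0, 45.8,0,0,6,0, 45.8,0,0,6,0, 45.8,0,0,0,0]'
python3 slope.py .470 |tail -16
```

```text
clock: 22.05
tcp_pos: [0.4689, -0.022, 0.1191]
orientation: [1.243, 1.187, -1.243]
contact_force: [-0.3, -0.5, -3.0]
grip_width: 0.0457
-0.06 30 [0.046 0.093] [187.5 169.  151.5]
-0.05 38 [0.067 0.118] [189.  176.5 159. ]
-0.04 32 [0.043 0.154] [127. 105.  81.]
-0.03 14 [0.07  0.162] [98.  86.  79.5]
-0.02 3 [0.084 0.104] [155. 127. 113.]
0.01 3 [0.144 0.145] [124. 106.  98.]
```

```bash
python3 -m pendant '[45.85,0,0,0,0,45.85,0,0,0,0]'; python3 -m pendant '[45.9,0,0,0,0, 45.9,0,0,0,0]'
python3 slope.py .470 |tail -16
```

```text
clock: 22.35
tcp_pos: [0.469, -0.0211, 0.1192]
orientation: [1.242, 1.188, -1.242]
contact_force: [-0.4, -0.1, -3.8]
grip_width: 0.0464
clock: 22.6
tcp_pos: [0.469, -0.0213, 0.1192]
orientation: [1.242, 1.188, -1.242]
contact_force: [-0.2, 0.8, -3.6]
grip_width: 0.0457
-0.06 31 [0.054 0.094] [192. 169. 151.]
-0.05 35 [0.045 0.114] [191. 177. 159.]
-0.04 38 [0.071 0.152] [170.5 120.5  84. ]
-0.03 16 [0.058 0.16 ] [99.5 88.5 81.5]
0.01 4 [0.142 0.144] [136. 113.  94.]
```

```bash
python3 -m pendant '[45.9,3,0,0,0, 45.9,3,0,2,0, 45.9,0,0,5,0, 45.9,0,0,5,0,45.9,0,0,0,0]'
python3 slope.py .470 |tail -16
```

```text
clock: 23.28
tcp_pos: [0.4689, -0.0339, 0.1138]
orientation: [1.243, 1.186, -1.242]
contact_force: [-2.7, 1.3, 4.8]
grip_width: 0.0459
-0.06 35 [0.064 0.111] [180. 168. 151.]
-0.05 43 [0.052 0.151] [131. 102.  82.]
-0.04 15 [0.024 0.163] [129. 114.  99.]
-0.02 4 [0.084 0.099] [166.5 131.  101.5]
-0.01 3 [0.14  0.148] [109. 100.  97.]
0.0 3 [0.138 0.142] [129. 104.  88.]
```

```bash
python3 -m pendant '[45.85,-1,0,5,0, 45.85,0,0,5,0, 45.85,0,0,5,0, 45.85,0,0,5,0,45.85,0,0,0,0]'
python3 slope.py .470 |tail -16;python3 -c "
from h import *
p,d,c=grab('scene'); cv2.imwrite('pics/s5.png',cv2.resize(p[150:290,240:420],None,fx=4,fy=4)[:,:,::-1])"
```

```text
clock: 23.95
tcp_pos: [0.4675, -0.0542, 0.1141]
orientation: [1.243, 1.187, -1.243]
contact_force: [-0.4, -0.6, 1.9]
grip_width: 0.0459
-0.06 10 [0.033 0.132] [161.5 151.5 138. ]
-0.05 9 [0.029 0.092] [142. 123. 104.]
-0.04 9 [0.061 0.1  ] [145. 130. 112.]
-0.03 6 [0.144 0.15 ] [117. 109. 103.]
```

View pics/s5.png

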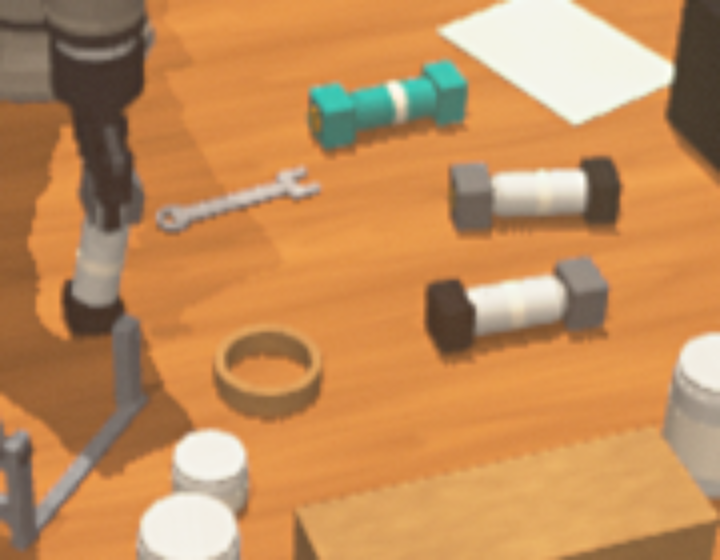

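```bash
cat > tilt.py <<'E'
from h import *
import sys
# axis of the held cylinder from white-body points in scene near (x,y); body radius 20mm
x0,y0=map(float,sys.argv[1:3]); p,d,c=grab('scene'); P=cloud(d,c)
hs=cv2.cvtColor(p,cv2.COLOR_RGB2HSV)
g=(np.hypot(P[...,0]-x0,P[...,1]-y0)<.09)&(d>0)&(P[...,2]>.035)&(P[...,2]<.112)&(hs[...,1]<60)&(hs[...,2]>110)
Q=P[g]; print('n',len(Q))
from scipy.optimize import least_squares
f=lambda a: np.linalg.norm(Q[:,:2]-np.c_[a[0]+a[2]*(Q[:,2]-.07),a[1]+a[3]*(Q[:,2]-.07)],axis=1)-.02
a=least_squares(f,[x0,y0,0,0],loss='soft_l1',f_scale=.002).x
print('axis at z=.07',np.round(a[:2],4),'lean deg x %.1f y %.1f'%tuple(np.degrees(np.arctan(a[2:]))),'res',np.round(np.abs(f(a)).mean(),4),'stand',s(a[:2]))
E
python3 tilt.py .467 -.06
python3 -m pendant '[45.85,0,0,5,0, 45.85,1,0,5,0, 45.85,1,0,3,0,45.85,0,0,0,0]'
python3 tilt.py .467 -.07
```

```text
n 193
axis at z=.07 [ 0.4671 -0.0591] lean deg x -1.0 y 8.4 res 0.0023 stand [-0.1674  0.1021]
clock: 24.6
tcp_pos: [0.4672, -0.0671, 0.1125]
orientation: [1.242, 1.186, -1.243]
contact_force: [-1.1, -1.4, 3.9]
grip_width: 0.0455
n 177
axis at z=.07 [ 0.4666 -0.0656] lean deg x 0.8 y 4.5 res 0.0022 stand [-0.1632  0.0971]
```

```bash
python3 -m pendant '[40,0,0,0,0, 40,0,0,0,0, 40,-4,0,0,0, 40,-4,0,0,0, 40,0,0,0,0.15, 40,0,0,0,0.15, 40,0,0,0,0.15, 40,0,0,0,0.15, 40,0,0,0,0.145, 40,0,0,0,0]' 40
python3 tilt.py .467 -.07
python3 -c "
from h import *
st();print(w(.02,-.09)); plan((*w(-.06,-.04),.1205,-45.4),(*w(.02,-.09),.1205,-45.4))"
```

```text
clock: 25.9
tcp_pos: [0.4668, -0.0662, 0.1202]
orientation: [1.762, 0.727, -1.762]
contact_force: [0.1, 1.2, -3.6]
grip_width: 0.0457
n 178
axis at z=.07 [ 0.4676 -0.0654] lean deg x 3.7 y 3.5 res 0.0022 stand [-0.1626  0.098 ]
t 25.95 tcp [ 0.4668 -0.0662  0.1201] grip 0.0454 F [ 0.2  0.3 -4. ] j [ 0.4   0.33 -0.46  2.11  0.22  0.75 -0.98]
[[-0.     0.706 -0.708]
 [ 0.    -0.708 -0.706]
 [-1.    -0.     0.   ]]
[ 0.46196072 -0.3274343 ]
turn 0.006 shift mm -0.4 102.6 136.9 norm 171
turn 0.000 shift mm -0.0 80.0 50.0 norm 94
```

```bash
python3 -m pendant '[40,0,13,17,0, 40,0,13,17,0, 40,0,13,17,0, 40,0,13,17,0, 40,0,13,17,0, 40,0,13,17,0, 40,0,12,17,0, 40,0,13,18,0, 40,0,16,10,0, 40,0,16,10,0, 40,0,16,10,0, 40,0,16,10,0, 40,0,16,10,0, 40,0,0,0,0]'
python3 -c "
from h import *
o,M=st();print(s(o['tcp_pos']))"; python3 tilt.py .462 -.327
```

```text
clock: 27.7
tcp_pos: [0.4631, -0.3299, 0.1201]
orientation: [1.764, 0.723, -1.764]
contact_force: [-0.2, 0.7, -3.0]
grip_width: 0.046
t 27.7 tcp [ 0.4631 -0.3299  0.1201] grip 0.046 F [-0.2  0.7 -3. ] j [ 0.78  0.46 -0.35  1.89  0.21  0.82 -0.47]
[[ 0.     0.702 -0.712]
 [-0.001 -0.712 -0.702]
 [-1.     0.001  0.   ]]
[ 0.0225 -0.0909]
n 323
axis at z=.07 [ 0.4969 -0.3516] lean deg x -4.9 y 3.4 res 0.0147 stand [ 0.0617 -0.0821]
```

```bash
python3 -m pendant '[40,4,0,0,0, 40,3,0,0,0, 45.85,2,0,0,0, 45.85,0,0,0,0]'
python3 -m pendant '[45.9,1,0,0,0, 45.9,0,0,0,0, 48,0,0,0,0, 60,0,0,0,0, 75,0,0,0,0, 80,0,0,0,0, 80,0,0,0,0, 80,-30,0,0,0, 80,-50,0,0,0, 80,-50,0,0,0, 80,-50,0,0,0, 80,0,-20,0,0, 80,0,-50,0,0, 80,0,0,0,0]'
python3 wl.py w3.png cyl1_mid; python3 cyl.py top | tail -3
python3 top.py
```

```text
clock: 28.25
tcp_pos: [0.463, -0.3275, 0.1124]
orientation: [1.762, 0.726, -1.763]
contact_force: [-3.7, 2.7, 8.5]
grip_width: 0.046
clock: 30.0
tcp_pos: [0.4116, -0.2761, 0.2901]
orientation: [1.761, 0.727, -1.764]
contact_force: [-1.0, -0.6, -0.1]
grip_width: 0.08
t 30.05 tcp [ 0.4129 -0.2775  0.2905] grip 0.0799 F [-0.  -0.5  0.6] j [ 0.84  0.15 -0.41  1.87  0.07  1.13 -0.39]
[[-0.     0.704 -0.71 ]
 [-0.001 -0.71  -0.704]
 [-1.     0.001  0.001]]
cam [ 0.465 -0.224  0.433] look [-0.21 -0.2  -0.96]
top c [0.5801 0.2749] size 0.151 0.047 ztop 0.050 headdir 86.1 head [0.584  0.3328] foot [0.575  0.2001] V 125.0 65.0 px [150 188  53  19] sat 37.0
top c [0.4394 0.3565] size 0.154 0.046 ztop 0.050 headdir -103.9 head [0.4254 0.3002] foot [0.4575 0.4293] V 64.0 128.0 px [122 232  54  26] sat 35.0
top c [0.2626 0.2838] size 0.046 0.153 ztop 0.050 headdir -87.9 head [0.2646 0.2259] foot [0.2599 0.3588] V 175.5 176.0 px [146 295  54  20] sat 134.0
tin 0.89 [ 0.792 -0.219  0.043] [211. 133. 150.] [0.1748 0.2213]
tin 0.83 [ 0.694 -0.038  0.044] [217. 218. 210.] [-0.0232  0.2789]
tin 0.62 [ 0.345 -0.514  0.045] [ 71. 166. 151.] [ 0.0713 -0.3043]
```

View pics/w3.png

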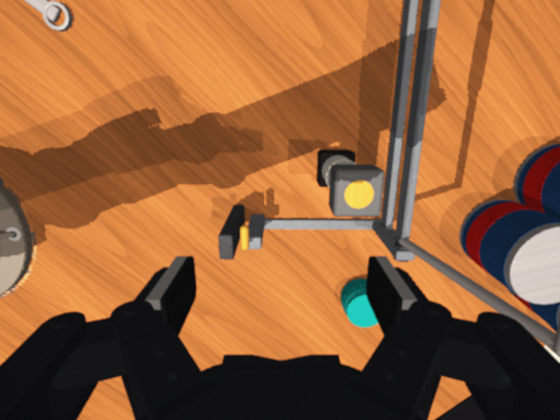

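```bash
python3 - <<'E'
from h import *
p,d,c=grab('wrist');P=cloud(d,c)
g=(np.hypot(P[...,0]-.463,P[...,1]+.328)<.06)&(P[...,2]>.135)&(P[...,2]<.165)&(d>0)
Q=P[g]; print(len(Q),cv2.minAreaRect(Q[:,:2].astype(np.float32)),np.percentile(Q[:,2],[5,50,95]))
A=np.c_[Q[:,:2]-Q[:,:2].mean(0),np.ones(len(Q))]; k=np.abs(Q[:,2]-np.median(Q[:,2]))<.004
co=np.linalg.lstsq(A[k],Q[k,2],rcond=None)[0]; print('top slope deg',np.degrees(np.arctan(co[:2])),s(Q.mean(0)))
plan((.42,.0,.29,-3),(.585,.33,.29,-3),(.585,.335,.10,-3))
E
```

```text
2455 ((0.4619026184082031, -0.3273337185382843), (0.04507435858249664, 0.04619121924042702), 44.52541732788086) [0.14371505 0.15023875 0.15155423]
top slope deg [ 0.01499578 -0.88286851] [ 0.0184 -0.0883]
turn -0.738 shift mm 0.1 -8.9 -278.7 norm 279
turn 0.000 shift mm -0.0 147.5 -338.2 norm 369
turn 0.000 shift mm 190.0 -0.3 -5.0 norm 190
```

```bash
python3 -m pendant '[80,0,0,0,-0.15, 80,0,0,0,-0.15, 80,0,0,0,-0.15, 80,0,0,0,-0.15, 80,0,0,0,-0.138, 80,0,3,-46,0, 80,0,3,-46,0, 80,0,3,-46,0, 80,0,3,-46,0, 80,0,3,-46,0, 80,0,3,-48,0, 80,0,15,-42,0, 80,0,15,-42,0, 80,0,15,-42,0, 80,0,15,-42,0, 80,0,15,-42,0, 80,0,15,-42,0, 80,0,15,-42,0, 80,0,15,-42,0, 85,0,0,0,0]'
python3 cyl.py wrist
python3 -c "
from h import *
st();plan((.585,.335,.10,-3),(.585,.335,.002,-3))"
```

```text
clock: 32.8
tcp_pos: [0.5833, 0.3317, 0.2889]
orientation: [1.246, 1.19, -1.245]
contact_force: [-0.5, -0.2, 0.2]
grip_width: 0.0853
wrist c [0.4402 0.3599] size 0.150 0.046 ztop 0.047 headdir -103.8 head [0.4264 0.3036] foot [0.4581 0.4328] V 28.0 133.0 px [141  87  54 127] sat 22.0
wrist c [0.5822 0.2792] size 0.150 0.046 ztop 0.047 headdir 87.1 head [0.5851 0.3371] foot [0.5783 0.2043] V 139.0 33.0 px [264 150  37 115] sat 18.0
wrist c [0.2633 0.2864] size 0.048 0.150 ztop 0.047 headdir 92.1 head [0.2612 0.3444] foot [0.2661 0.2115] V 175.0 160.0 px [  1 155  82 115] sat 214.0
t 32.85 tcp [0.5834 0.3295 0.2891] grip 0.0851 F [ 0.3 -0.1 -0.6] j [-0.09  0.54 -0.78  1.46  0.38  1.3  -0.95]
[[-0.002  0.999 -0.05 ]
 [ 0.001 -0.05  -0.999]
 [-1.    -0.002 -0.001]]
turn 0.002 shift mm 189.1 1.3 -5.6 norm 189
turn 0.000 shift mm 98.0 0.0 0.0 norm 98
```

```bash
python3 -m pendant '[85,50,1.3,-6,0, 85,50,0,0,0, 85,50,0,0,0, 85,50,0,0,0, 85,40,0,0,0, 85,25,0,0,0, 85,15,0,0,0, 85,7,0,0,0, 85,0,0,0,0, 40,0,0,0,0, 40,0,0,0,0, 40,0,0,0,0, 40,0,0,0,0, 45.8,0,0,0,0, 45.8,0,0,0,0]' 20
python3 -m pendant '[45.8,-5.5,0,0.5,0, 45.8,-5.5,0,1,0, 45.8,-5.5,0,1.5,0, 45.8,-5.5,0,2,0, 45.8,0,0,0,0]'
python3 - <<'E'
import subprocess
src=open('slope.py').read().replace('np.arange(-.06,.14,.01)','np.arange(float(sys.argv[2]),float(sys.argv[2])+.2,.015)').replace('[...,1]-y)<.005','[...,1]-y)<.006')
open('slope.py','w').write(src)
E
python3 slope.py .58 .15
```

```text
clock: 34.72
tcp_pos: [0.5853, 0.3341, 0.0041]
orientation: [1.248, 1.184, -1.247]
contact_force: [-0.2, -1.0, 6.0]
grip_width: 0.0459
clock: 35.35
tcp_pos: [0.5851, 0.3285, 0.0258]
orientation: [1.248, 1.183, -1.247]
contact_force: [0.6, -0.2, -1.2]
grip_width: 0.0459
0.195 26 [0.01  0.047] [81.5 62.  43. ]
0.21 17 [0.045 0.05 ] [85. 67. 55.]
0.225 16 [0.042 0.049] [147.5 130.5 119. ]
0.24 21 [0.04  0.052] [244. 242. 234.]
0.255 21 [0.04  0.053] [243. 243. 234.]
0.27 15 [0.049 0.058] [245. 245. 237.]
0.285 29 [0.044 0.192] [223. 216. 196.]
0.3 20 [0.049 0.199] [200.  187.5 170.5]
0.315 38 [0.056 0.129] [96.5 83.5 68.5]
```

```bash
python3 -m pendant '[45.8,-5.5,0,2.2,0, 45.8,-5.5,0,2.3,0, 45.8,-5.2,0,2.7,0, 45.8,-5.2,0,2.7,0, 45.8,-5,0,3.1,0, 45.8,-5,0,3.2,0, 45.8,-4.6,0,3.5,0, 45.8,-4.6,0,3.6,0, 45.8,-4.3,0,3.9,0, 45.8,-4.3,0,4,0, 45.8,0,0,0,0]'
python3 slope.py .58 .13
```

```text
clock: 36.78
tcp_pos: [0.5835, 0.297, 0.0748]
orientation: [1.248, 1.183, -1.248]
contact_force: [0.6, -0.9, -2.4]
grip_width: 0.0456
0.175 4 [0.039 0.045] [155.5 101.   59. ]
0.19 21 [0.016 0.051] [83. 64. 52.]
0.205 20 [0.047 0.056] [126.5 114.  101.5]
0.22 19 [0.049 0.063] [234. 228. 215.]
0.235 23 [0.06  0.076] [242. 236. 219.]
0.25 20 [0.072 0.085] [237. 231. 219.]
0.265 16 [0.083 0.095] [233.  227.5 211.5]
0.28 49 [0.091 0.179] [103.  89.  77.]
0.295 10 [0.052 0.151] [98. 87. 78.]
```

```bash
python3 -m pendant '[45.8,-4,0,4.3,0, 45.8,-4,0,4.4,0, 45.8,-3.6,0,4.6,0, 45.8,-3.6,0,4.7,0, 45.8,-3.2,0,4.9,0, 45.8,-3.2,0,5,0, 45.8,-2.7,0,5.2,0, 45.8,-2.7,0,5.3,0, 45.8,-2.3,0,5.4,0, 45.8,-2.3,0,5.4,0, 45.8,-1.8,0,5.6,0, 45.8,-1.8,0,5.6,0, 45.8,-1.3,0,5.7,0, 45.8,-1.3,0,5.8,0, 45.8,0,0,0,0]'
python3 tilt.py .578 .2
```

```text
clock: 38.7
tcp_pos: [0.5796, 0.225, 0.1122]
orientation: [1.248, 1.183, -1.248]
contact_force: [0.2, 1.2, -4.7]
grip_width: 0.0456
n 220
axis at z=.07 [0.5762 0.1749] lean deg x 3.7 y 38.0 res 0.0029 stand [-0.2575  0.344 ]
```

```bash
python3 -m pendant '[45.88,0,0,0,0, 45.88,0,0,0,0]'; python3 -m pendant '[45.95,0,0,0,0, 45.95,0,0,0,0]'
python3 tilt.py .578 .2
```

```text
clock: 39.0
tcp_pos: [0.5794, 0.2262, 0.1123]
orientation: [1.247, 1.185, -1.247]
contact_force: [-0.5, 1.1, -1.2]
grip_width: 0.0461
clock: 39.25
tcp_pos: [0.5793, 0.226, 0.1123]
orientation: [1.247, 1.184, -1.247]
contact_force: [-1.3, -0.1, -2.0]
grip_width: 0.046
n 221
axis at z=.07 [0.5783 0.2088] lean deg x 1.7 y 20.5 res 0.0025 stand [-0.2801  0.3694]
```

```bash
python3 -m pendant '[45.9,-1,0,5,0, 45.9,-1,0,5,0, 45.9,0,0,5,0, 45.9,0,0,5,0, 45.9,0,0,5,0,  45.9,0,0,0,0]'
python3 tilt.py .578 .19
python3 -m pendant '[45.9,0,0,5,0, 45.9,1,0,5,0, 45.9,1,0,5,0, 45.9,0,0,0,0]'
python3 tilt.py .578 .17
```

```text
clock: 40.05
tcp_pos: [0.5782, 0.2001, 0.1144]
orientation: [1.248, 1.183, -1.248]
contact_force: [-1.3, -0.6, 0.7]
grip_width: 0.0459
n 201
axis at z=.07 [0.5774 0.1965] lean deg x 1.0 y 9.1 res 0.0023 stand [-0.272   0.3601]
clock: 40.6
tcp_pos: [0.5775, 0.185, 0.1124]
orientation: [1.248, 1.183, -1.248]
contact_force: [-2.3, -1.4, 3.7]
grip_width: 0.046
n 187
axis at z=.07 [0.5773 0.1896] lean deg x 0.2 y 4.7 res 0.0022 stand [-0.2672  0.3551]
```

```bash
python3 -m pendant '[40,0,0,0,0, 40,0,0,0,0, 40,-4,0,0,0, 40,-4,0,0,0, 40,0,0,0,0]' 40
python3 -c "
from h import *
st();print(w(-.08,.04)); plan((.467,.08,.12,None),(.467,-.08,.12,-45.4),(*w(-.08,.04),.12,-45.4),(*w(.02,0),.12,-45.4))"
```

```text
clock: 41.28
tcp_pos: [0.5773, 0.186, 0.1202]
orientation: [1.248, 1.184, -1.247]
contact_force: [0.0, 0.8, -3.7]
grip_width: 0.0456
t 41.27 tcp [0.5773 0.186  0.1202] grip 0.0456 F [ 0.   0.8 -3.7] j [ 0.12  0.6  -0.74  1.78  0.48  0.95 -0.87]
[[ 0.     0.999 -0.052]
 [ 0.    -0.052 -0.999]
 [-1.     0.    -0.   ]]
[ 0.4843088  -0.16495179]
turn 0.000 shift mm 0.2 -104.7 111.5 norm 153
turn 0.741 shift mm -0.0 113.9 112.3 norm 160
turn 0.000 shift mm -0.0 72.6 47.3 norm 87
turn 0.000 shift mm -0.0 100.0 40.0 norm 108
```

```bash
python3 -m pendant '[40,0,-15,16,0, 40,0,-15,16,0, 40,0,-15,16,0, 40,0,-15,16,0, 40,0,-15,16,0, 40,0,-15,16,0, 40,0,-15,16,0, 40,0,0,0,0.15, 40,0,0,0,0.15, 40,0,0,0,0.15, 40,0,0,0,0.15, 40,0,0,0,0.141, 40,0,16,16,0, 40,0,16,16,0, 40,0,16,16,0, 40,0,16,16,0, 40,0,16,16,0, 40,0,16,16,0, 40,0,17,16,0]' && python3 -m pendant '[40,0,18,12,0, 40,0,18,12,0, 40,0,18,12,0, 40,0,18,11,0, 40,0,20,8,0, 40,0,20,8,0, 40,0,20,8,0, 40,0,20,8,0, 40,0,20,8,0, 40,0,0,0,0, 40,0,0,0,0]'
python3 -c "
from h import *
o,M=st();print(s(o['tcp_pos']))"
```

```text
clock: 43.65
tcp_pos: [0.4661, -0.0801, 0.1202]
orientation: [1.765, 0.724, -1.764]
contact_force: [0.5, -0.4, -4.4]
grip_width: 0.0454
clock: 45.02
tcp_pos: [0.5247, -0.2628, 0.1199]
orientation: [1.765, 0.725, -1.765]
contact_force: [0.5, 0.2, -4.8]
grip_width: 0.0454
t 45.02 tcp [ 0.5247 -0.2628  0.1199] grip 0.0454 F [ 0.5  0.2 -4.8] j [ 0.74  0.51 -0.5   1.84  0.31  0.87 -0.7 ]
[[-0.001  0.702 -0.712]
 [ 0.001 -0.712 -0.702]
 [-1.    -0.001 -0.   ]]
[0.018  0.0001]
```

Slot 0 reached; set it down and back out toward cylinder C.

```bash
python3 -m pendant '[40,4,0,0,0, 40,3,0,0,0, 45.85,2,0,0,0, 45.85,0,0,0,0, 45.9,1,0,0,0, 45.9,0,0,0,0, 48,0,0,0,0, 60,0,0,0,0, 75,0,0,0,0, 80,0,0,0,0, 80,0,0,0,0, 80,-30,0,0,0, 80,-50,0,0,0, 80,-50,0,0,0, 80,-50,0,0,0, 80,0,-20,0,0, 80,0,-50,0,0, 80,0,0,0,0]'
cat > heads.py <<'E'
from h import *
import sys
n=sys.argv[1] if len(sys.argv)>1 else 'wrist'
p,d,c=grab(n);P=cloud(d,c); q=P[...,:2]-S0; X=q@SX;Y=q@SY
m=((abs(X)<.082)&(abs(Y)<.16)&(P[...,2]>.135)&(P[...,2]<.165)&(d>0)).astype(np.uint8)
k,l,z,_=cv2.connectedComponentsWithStats(m)
for i in range(1,k):
    if z[i,4]<60: continue
    Q=P[l==i]; rc=cv2.minAreaRect(Q[:,:2].astype(np.float32)); kk=np.abs(Q[:,2]-np.median(Q[:,2]))<.004
    A=np.c_[Q[:,:2]-Q[:,:2].mean(0),np.ones(len(Q))]
    co=np.linalg.lstsq(A[kk],Q[kk,2],rcond=None)[0]
    print(n,z[i,4],'stand',s(rc[0]),'size',np.round(rc[1],3),'z %.3f'%np.median(Q[:,2]),'slope deg',np.round(np.degrees(np.arctan(co[:2])),1))
E
python3 heads.py; python3 heads.py top
python3 -c "
from h import *
st(); plan((.47,.05,.29,-13.9),(.428,.30,.29,-13.9),(.428,.30,.29,166.1))"
```

```text
clock: 47.28
tcp_pos: [0.4738, -0.2109, 0.2903]
orientation: [1.762, 0.725, -1.765]
contact_force: [0.1, -0.8, -0.3]
grip_width: 0.0807
wrist 2483 stand [0.0173 0.001 ] size [0.047 0.046] z 0.150 slope deg [-0.1 -0.7]
wrist 1683 stand [ 0.0192 -0.0895] size [0.046 0.045] z 0.150 slope deg [ 0.5 -2.1]
t 47.38 tcp [ 0.4757 -0.2135  0.2905] grip 0.0799 F [ 0.  -0.1 -0.5] j [ 0.81  0.22 -0.59  1.82  0.14  1.15 -0.62]
[[ 0.001  0.702 -0.712]
 [-0.001 -0.712 -0.702]
 [-1.     0.001  0.   ]]
turn -0.550 shift mm 0.5 -68.9 -254.4 norm 264
turn 0.000 shift mm -0.0 -100.8 -232.6 norm 254
turn -3.142 shift mm -0.0 0.0 0.0 norm 0
```

```bash
python3 -m pendant '[80,0,0,0,-0.14, 80,0,0,0,-0.14, 80,0,0,0,-0.14, 80,0,0,0,-0.13, 80,0,-11.5,-42.4,0, 80,0,-11.5,-42.4,0, 80,0,-11.5,-42.4,0, 80,0,-11.5,-42.4,0, 80,0,-11.5,-42.4,0, 80,0,-11.5,-42.4,0, 80,0,-16.8,-38.8,0, 80,0,-16.8,-38.8,0, 80,0,-16.8,-38.8,0, 80,0,-16.8,-38.8,0, 80,0,-16.8,-38.8,0, 80,0,-16.8,-38.8,0, 85,0,0,0,0]'
python3 cyl.py wrist
python3 -c "
from h import *
st();plan((.4264,.3030,.10,-13.8),(.4264,.3030,.002,-13.8))"
```

```text
clock: 49.5
tcp_pos: [0.4276, 0.3042, 0.2905]
orientation: [1.384, 1.09, -1.382]
contact_force: [0.5, 0.4, 0.1]
grip_width: 0.0851
wrist c [0.44   0.3606] size 0.149 0.046 ztop 0.047 headdir -104.1 head [0.4258 0.3044] foot [0.4582 0.4333] V 32.0 136.0 px [260  56  40 129] sat 22.0
wrist c [0.2634 0.2872] size 0.046 0.149 ztop 0.047 headdir -88.1 head [0.2653 0.2292] foot [0.2609 0.3622] V 180.0 188.0 px [122 151  80 113] sat 209.0
t 49.55 tcp [0.4284 0.3018 0.2901] grip 0.0852 F [0.7 0.2 0.7] j [ 0.07  0.31 -0.97  1.79  0.27  1.18 -1.22]
[[-0.001  0.971 -0.238]
 [ 0.001 -0.238 -0.971]
 [-1.    -0.001 -0.001]]
turn 0.000 shift mm 190.1 -2.3 -0.6 norm 190
turn 0.000 shift mm 98.0 0.0 0.0 norm 98
```

```bash
python3 -m pendant '[85,50,-2.5,-1,0, 85,50,0,0,0, 85,50,0,0,0, 85,50,0,0,0, 85,40,0,0,0, 85,25,0,0,0, 85,15,0,0,0, 85,8,0,0,0, 85,0,0,0,0, 40,0,0,0,0, 40,0,0,0,0, 40,0,0,0,0, 40,0,0,0,0, 45.8,0,0,0,0, 45.8,0,0,0,0]' 20
python3 -m pendant '[45.8,-5.5,0,-0.5,0, 45.8,-5.5,0,-1,0, 45.8,-5.5,0,-1.5,0, 45.8,-5.5,0,-2,0, 45.8,0,0,0,0]'
```

```text
clock: 51.42
tcp_pos: [0.4262, 0.3023, 0.0029]
orientation: [1.386, 1.084, -1.385]
contact_force: [-1.2, -1.2, 6.6]
grip_width: 0.0457
clock: 52.05
tcp_pos: [0.4274, 0.3071, 0.0247]
orientation: [1.387, 1.084, -1.385]
contact_force: [-1.1, -0.3, -1.1]
grip_width: 0.0459
```

```bash
cat > tilt2.py <<'E'
from h import *
from scipy.optimize import least_squares
import sys
# general axis fit: white-body points from scene, point on axis c and azimuth fixed by arg, tilt free
x0,y0,az,t0=map(float,sys.argv[1:5]); az=np.radians(az); p,d,c=grab('scene'); P=cloud(d,c)
hs=cv2.cvtColor(p,cv2.COLOR_RGB2HSV)
g=(np.hypot(P[...,0]-x0,P[...,1]-y0)<.07)&(d>0)&(P[...,2]>.012)&(P[...,2]<.125)&(hs[...,1]<60)&(hs[...,2]>150)
Q=P[g]; n0=Q.mean(0)
def f(a):
    u=np.array([np.cos(a[3])*np.cos(az),np.cos(a[3])*np.sin(az),np.sin(a[3])]); v=Q-n0-a[:3]; 
    return np.r_[np.linalg.norm(v-np.outer(v@u,u),axis=1)-.02, (a[:3]@u)*.3]
a=least_squares(f,[0,0,-.015,np.radians(t0)],loss='soft_l1',f_scale=.002).x
u=np.array([np.cos(a[3])*np.cos(az),np.cos(a[3])*np.sin(az),np.sin(a[3])])
print('n',len(Q),'axis pt',np.round(n0+a[:3],4),'tilt %.1f'%np.degrees(a[3]),'res %.4f'%np.abs(f(a)[:-1]).mean())
E
python3 tilt2.py .44 .36 -104 10
python3 -m pendant '[45.8,-5.5,0,-2.2,0, 45.8,-5.5,0,-2.3,0, 45.8,-5.2,0,-2.7,0, 45.8,-5.2,0,-2.7,0, 45.8,0,0,0,0]'
python3 tilt2.py .44 .36 -104 20
```

```text
n 205 axis pt [0.4425 0.3666 0.0325] tilt 9.5 res 0.0033
clock: 52.72
tcp_pos: [0.4298, 0.317, 0.0462]
orientation: [1.387, 1.085, -1.385]
contact_force: [-0.6, 1.1, -0.8]
grip_width: 0.0457
n 199 axis pt [0.444  0.3724 0.0434] tilt 18.3 res 0.0030
```

```bash
python3 -m pendant '[45.8,-5,0,-3.1,0, 45.8,-5,0,-3.2,0, 45.8,-4.6,0,-3.5,0, 45.8,-4.6,0,-3.6,0, 45.8,-4.3,0,-3.9,0, 45.8,-4.3,0,-4,0, 45.8,-4,0,-4.3,0, 45.8,-4,0,-4.4,0, 45.8,-3.6,0,-4.6,0, 45.8,-3.6,0,-4.7,0, 45.85,0,0,0,0]'
python3 tilt2.py .45 .39 -104 45
python3 -m pendant '[45.85,-3.2,0,-4.9,0, 45.85,-3.2,0,-5,0, 45.85,-2.7,0,-5.2,0, 45.85,-2.7,0,-5.3,0, 45.85,-2.3,0,-5.4,0, 45.85,-2.3,0,-5.4,0, 45.85,-1.8,0,-5.6,0, 45.85,-1.8,0,-5.6,0, 45.85,-1.3,0,-5.7,0, 45.85,-1.3,0,-5.8,0, 45.85,0,0,0,0]'
python3 tilt2.py .45 .42 -104 60
```

```text
clock: 54.15
tcp_pos: [0.4392, 0.3555, 0.0891]
orientation: [1.387, 1.085, -1.385]
contact_force: [-0.6, -0.1, -0.1]
grip_width: 0.0463
n 162 axis pt [0.4492 0.3934 0.0642] tilt 44.2 res 0.0030
clock: 55.58
tcp_pos: [0.4521, 0.4078, 0.1113]
orientation: [1.387, 1.085, -1.385]
contact_force: [-0.6, 1.2, -2.1]
grip_width: 0.0458
n 134 axis pt [0.456  0.4224 0.0736] tilt 67.6 res 0.0027
```

```bash
python3 -m pendant '[45.9,-1,0,-5,0, 45.9,-1,0,-5,0, 45.9,0,0,-5,0, 45.9,0,0,-5,0, 45.9,0,0,-5,0, 45.9,0,0,-5,0, 45.9,0,0,-5,0, 45.9,1,0,-5,0, 45.9,1,0,-5,0, 45.9,0,0,0,0]'
python3 tilt2.py .46 .45 -104 85
```

```text
clock: 56.88
tcp_pos: [0.463, 0.4517, 0.1115]
orientation: [1.387, 1.086, -1.384]
contact_force: [0.4, 1.2, 2.1]
grip_width: 0.0457
n 142 axis pt [0.4619 0.4467 0.0717] tilt 87.6 res 0.0028
```

```bash
python3 -m pendant '[40,0,0,0,0, 40,0,0,0,0, 40,-4,0,0,0, 40,-4,0,0,0, 40,0,0,0,0]' 40
python3 -c "
from h import *
st(); plan((.467,.08,.12,None),(.467,-.07,.12,-45.4),(*w(-.08,.08),.12,-45.4),(*w(.019,.09),.12,-45.4))"
```

```text
clock: 57.55
tcp_pos: [0.4628, 0.4497, 0.1188]
orientation: [1.385, 1.083, -1.387]
contact_force: [-0.4, -0.5, -4.8]
grip_width: 0.0458
t 57.55 tcp [0.4628 0.4497 0.1188] grip 0.0458 F [-0.4 -0.5 -4.8] j [-0.32  0.68 -0.79  1.68  0.55  1.02 -1.54]
[[-0.     0.971 -0.241]
 [-0.001 -0.241 -0.971]
 [-1.    -0.     0.001]]
turn 0.000 shift mm -1.2 93.2 357.8 norm 370
turn 0.549 shift mm -0.0 106.8 105.3 norm 150
turn 0.000 shift mm -0.0 79.8 14.3 norm 81
turn 0.000 shift mm -0.0 99.0 -10.0 norm 100
```

```bash
python3 -m pendant '[40,0,6,24,0, 40,0,7,25,0, 40,0,7,25,0, 40,0,7,25,0, 40,0,7,25,0, 40,0,7,25,0, 40,0,7,26,0, 40,0,6,26,0, 40,0,6,26,0, 40,0,6,26,0, 40,0,6,26,0, 40,0,7,26,0, 40,0,7,26,0, 40,0,7,27,0, 40,0,0,0,0]'
python3 -m pendant '[40,0,0,0,0.14, 40,0,0,0,0.14, 40,0,0,0,0.14, 40,0,0,0,0.13, 40,0,15,15,0, 40,0,15,15,0, 40,0,15,15,0, 40,0,15,15,0, 40,0,15,15,0, 40,0,16,15,0, 40,0,16,15,0, 40,0,0,0,0]'
python3 -c "
from h import *
o,M=st();print(s(o['tcp_pos'])); plan((*w(-.08,.08),.12,-45.4),(*w(.019,.09),.12,-45.4))"; python3 tilt2.py .467 -.07 -104 88
```

```text
clock: 59.42
tcp_pos: [0.4664, 0.0776, 0.1187]
orientation: [1.386, 1.081, -1.391]
contact_force: [0.2, 0.8, -4.9]
grip_width: 0.0453
clock: 60.92
tcp_pos: [0.4671, -0.0703, 0.1191]
orientation: [1.766, 0.721, -1.767]
contact_force: [0.5, -0.2, -5.6]
grip_width: 0.0455
t 60.92 tcp [ 0.4671 -0.0703  0.1191] grip 0.0455 F [ 0.5 -0.2 -5.6] j [ 0.6   0.38 -0.69  2.09  0.35  0.78 -1.1 ]
[[-0.     0.7   -0.714]
 [-0.    -0.714 -0.7  ]
 [-1.     0.     0.001]]
[-0.1595  0.0942]
turn -0.003 shift mm -0.9 79.5 14.2 norm 81
turn 0.000 shift mm -0.0 99.0 -10.0 norm 100
n 145 axis pt [ 0.4637 -0.0751  0.079 ] tilt 86.0 res 0.0026
```

```bash
python3 -m pendant '[40,0,16,3,0, 40,0,16,3,0, 40,0,16,3,0, 40,0,16,3,0, 40,0,16,2,0, 40,0,20,-2,0, 40,0,20,-2,0, 40,0,20,-2,0, 40,0,20,-2,0, 40,0,19,-2,0, 40,0,0,0,0, 40,4,0,0,0, 40,3,0,0,0, 45.85,1,0,0,0, 45.85,0,0,0,0, 45.9,0,0,0,0]'
python3 -c "
from h import *
o,M=st();print(s(o['tcp_pos']))"; python3 heads.py top
```

```text
clock: 62.98
tcp_pos: [0.5898, -0.1989, 0.1115]
orientation: [1.765, 0.724, -1.765]
contact_force: [-2.4, 2.7, 1.4]
grip_width: 0.0459
t 62.98 tcp [ 0.5898 -0.1989  0.1115] grip 0.0459 F [-2.4  2.7  1.4] j [ 0.66  0.6  -0.6   1.76  0.41  0.92 -0.91]
[[-0.     0.702 -0.712]
 [ 0.001 -0.712 -0.702]
 [-1.    -0.001 -0.   ]]
[0.0182 0.0913]
```

```bash
python3 -m pendant '[45.9,1,0,0,0, 45.9,0,0,0,0, 48,0,0,0,0, 60,0,0,0,0, 75,0,0,0,0, 80,0,0,0,0, 80,0,0,0,0, 80,-30,0,0,0, 80,-50,0,0,0, 80,-50,0,0,0, 80,-50,0,0,0, 80,-50,-50,0,0, 80,0,-40,30,0, 80,0,0,50,0,80,0,0,0,0]'
python3 heads.py; python3 heads.py top; python3 top.py; python3 wl.py w4.png bar_grip; python3 cyl.py top|head -4
```

```text
clock: 64.9
tcp_pos: [0.4712, -0.1991, 0.3345]
orientation: [1.766, 0.716, -1.771]
contact_force: [0.4, 0.6, 0.1]
grip_width: 0.0799
wrist 2333 stand [0.0176 0.0925] size [0.045 0.046] z 0.150 slope deg [ 0.5 -0.2]
wrist 1879 stand [0.0172 0.0019] size [0.045 0.046] z 0.150 slope deg [-0.  -0.9]
wrist 1461 stand [ 0.0194 -0.0898] size [0.046 0.046] z 0.150 slope deg [-0.1 -1.6]
top 265 stand [0.0186 0.0895] size [0.044 0.047] z 0.150 slope deg [-0.1  0.2]
tin 0.79 [ 0.792 -0.221  0.043] [210. 132. 149.] [0.1758 0.2196]
tin 0.77 [ 0.728 -0.044  0.043] [213. 215. 205.] [0.0054 0.2982]
tin 0.61 [ 0.352 -0.503  0.044] [ 71. 163. 148.] [ 0.0676 -0.2913]
t 65.15 tcp [ 0.4747 -0.1947  0.3344] grip 0.0799 F [-0.2  1.2 -0. ] j [ 0.89  0.19 -0.71  1.76  0.13  1.24 -0.64]
[[ 0.     0.703 -0.711]
 [ 0.001 -0.711 -0.703]
 [-1.    -0.    -0.001]]
cam [ 0.527 -0.143  0.478] look [-0.2  -0.2  -0.96]
bar_grip 0.92 uv [525. 198.] ztop 0.274 rect c 0.5485 -0.3255 size 0.130 0.121 ang 56.5 rgb [44.  34.  35.5] stand [ 0.0794 -0.027 ]
bar_grip 0.47 uv [344. 249.] ztop 0.152 rect c 0.4892 -0.2873 size 0.144 0.052 ang 55.5 rgb [116. 106.  89.] stand [ 0.0106 -0.0425]
top c [0.2625 0.2834] size 0.046 0.153 ztop 0.050 headdir -87.8 head [0.2647 0.2254] foot [0.2596 0.3583] V 173.0 174.0 px [146 295  54  20] sat 134.0
```

View pics/w4.png

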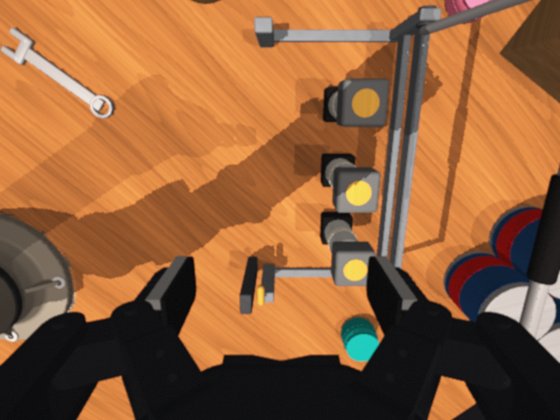

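```bash
python3 -c "
from h import *
plan((*w(.130,0),.335,-45.4))"
```

```text
turn 0.001 shift mm -0.8 195.5 12.1 norm 196
```

```bash
python3 -m pendant '[60,-3,40,3,0, 60,0,40,3,0, 60,0,40,3,0, 60,0,40,3,0, 60,0,35,0,0, 60,0,0,0,0]'
python3 - <<'E'
from h import *
p,d,c=grab('wrist','w5.png');P=cloud(d,c);o,M=st();print(s(o['tcp_pos']))
q=P[...,:2]-S0; X=q@SX;Y=q@SY
g=(d>0)&(P[...,2]>.235)&(P[...,2]<.30)&(abs(X-.13)<.05)&(abs(Y)<.15)
for y in np.arange(-.14,.15,.02):
    k=g&(abs(Y-y)<.01)
    if k.sum()>5: print(round(y,2),k.sum(),'x',np.round(np.percentile(X[k],[3,50,97]),4),'z',np.round(np.percentile(P[k][:,2],[3,97]),4),np.median(p[k],0))
E
```

```text
clock: 66.0
tcp_pos: [0.6033, -0.3444, 0.3354]
orientation: [1.766, 0.724, -1.767]
contact_force: [-0.2, 0.7, 0.2]
grip_width: 0.0602
t 66.05 tcp [ 0.6028 -0.3428  0.336 ] grip 0.0603 F [-0.2  1.1  0.4] j [ 0.82  0.51 -0.62  1.34  0.29  1.39 -0.58]
[[-0.001  0.702 -0.712]
 [ 0.002 -0.712 -0.702]
 [-1.    -0.002 -0.001]]
[ 0.1298 -0.0005]
-0.12 144 x [0.1252 0.1309 0.1357] z [0.2676 0.2719] [220.5 209.  204. ]
-0.1 311 x [0.1253 0.1301 0.1357] z [0.2669 0.2722] [222. 211. 205.]
-0.08 345 x [0.1247 0.1302 0.1364] z [0.2663 0.272 ] [223. 212. 206.]
-0.06 374 x [0.1249 0.1306 0.1363] z [0.2667 0.2721] [224. 213. 207.]
-0.04 410 x [0.123  0.1303 0.1381] z [0.2674 0.2745] [132.5 120.  106. ]
-0.02 615 x [0.1224 0.131  0.1389] z [0.2682 0.2751] [27. 24. 23.]
0.0 680 x [0.1219 0.1304 0.1387] z [0.2682 0.2751] [23. 21. 20.]
0.02 720 x [0.1222 0.1304 0.1385] z [0.2685 0.2751] [22. 20. 20.]
0.04 710 x [0.123  0.1305 0.1384] z [0.2677 0.2749] [27. 25. 24.]
0.06 597 x [0.1246 0.1305 0.1363] z [0.2662 0.2725] [213. 204. 198.]
0.08 640 x [0.1248 0.1305 0.1362] z [0.267  0.2725] [227. 216. 209.]
0.1 676 x [0.125  0.1306 0.1361] z [0.2675 0.2725] [226. 215. 209.]
0.12 749 x [0.1247 0.1306 0.1359] z [0.2669 0.2726] [223. 212. 205.]
0.14 128 x [0.1247 0.1301 0.1359] z [0.2671 0.2724] [216.5 205.5 199. ]
```

```bash
python3 -m pendant '[60,30,0.5,0,0, 60,30,0,0,0, 60,25,0,0,0, 60,11,0,0,0, 26,0,0,0,0, 22,0,0,0,0, 22,0,0,0,0, 22,0,0,0,0, 22,0,0,0,0]' 30
python3 -m pendant '[22,-3,-18,0,0, 22,-2,-17,0,0, 22,1,-18,0,0, 22,1.5,-17,0,0, 22,4,-17,0,0, 22,5,-17,0,0, 22,0,0,0,0]'
python3 -c "
from h import *
o,M=st();print(s(o['tcp_pos']))"
```

```text
clock: 67.18
tcp_pos: [0.6026, -0.3435, 0.2417]
orientation: [1.765, 0.723, -1.765]
contact_force: [-0.5, 0.1, 0.5]
grip_width: 0.0219
clock: 68.05
tcp_pos: [0.529, -0.2687, 0.235]
orientation: [1.764, 0.724, -1.765]
contact_force: [0.9, -0.1, 0.6]
grip_width: 0.0218
t 68.05 tcp [ 0.529  -0.2687  0.235 ] grip 0.0218 F [ 0.9 -0.1  0.6] j [ 0.86  0.41 -0.65  1.72  0.28  1.1  -0.67]
[[-0.001  0.702 -0.712]
 [-0.    -0.712 -0.702]
 [-1.    -0.     0.001]]
[ 0.0252 -0.001 ]
```

```bash
python3 -m pendant '[22,7,-16,0,0, 22,9,-15,0,0, 22,10,-14,0,0, 22,12,-13,0,0, 22,13,-12,0,0, 22,14,-11,0,0, 22,15,-9,0,0, 22,0,0,0,0]'
cat > bar.py <<'E'
from h import *
import sys
p,d,c=grab(sys.argv[1],'%s'%sys.argv[2] if len(sys.argv)>2 else None);P=cloud(d,c)
o,M=st();print('tcp stand',s(o['tcp_pos']))
q=P[...,:2]-S0; X=q@SX;Y=q@SY
for y in [-.13,-.07,.07,.13]:
    for a in np.arange(0,2.01,.02):
        k=(d>0)&(abs(Y-y)<.02)&(np.hypot(X-(.09-.175*np.cos(a)),P[...,2]-(.095+.175*np.sin(a)))<.009)
        if k.sum()>3: print(y,'theta %.2f'%a,k.sum(),end=' | ')
    print()
E
python3 bar.py scene
```

```text
clock: 69.05
tcp_pos: [0.4653, -0.2047, 0.1536]
orientation: [1.763, 0.726, -1.767]
contact_force: [0.9, -0.5, 0.3]
grip_width: 0.0221
t 69.1 tcp [ 0.4659 -0.205   0.1544] grip 0.0219 F [-1.1 -0.2  0.4] j [ 0.84  0.38 -0.67  1.99  0.3   0.88 -0.78]
[[-0.001  0.702 -0.712]
 [ 0.001 -0.712 -0.702]
 [-1.    -0.001  0.001]]
tcp stand [-0.0644 -0.0012]
-0.13 theta 0.02 4 | -0.13 theta 0.04 5 | -0.13 theta 0.06 6 | -0.13 theta 0.08 6 | -0.13 theta 0.46 7 | -0.13 theta 0.48 13 | -0.13 theta 0.50 28 | -0.13 theta 0.52 33 | -0.13 theta 0.54 32 | -0.13 theta 0.56 28 | -0.13 theta 0.58 18 | -0.13 theta 0.60 6 | 
-0.07 theta 0.46 9 | -0.07 theta 0.48 17 | -0.07 theta 0.50 29 | -0.07 theta 0.52 29 | -0.07 theta 0.54 25 | -0.07 theta 0.56 17 | -0.07 theta 0.58 10 | 
0.07 theta 0.46 9 | 0.07 theta 0.48 25 | 0.07 theta 0.50 37 | 0.07 theta 0.52 41 | 0.07 theta 0.54 39 | 0.07 theta 0.56 28 | 0.07 theta 0.58 12 | 
0.13 theta 0.46 7 | 0.13 theta 0.48 18 | 0.13 theta 0.50 36 | 0.13 theta 0.52 42 | 0.13 theta 0.54 44 | 0.13 theta 0.56 32 | 0.13 theta 0.58 20 | 0.13 theta 0.60 5 |
```

```bash
python3 -m pendant '[24,-25,0,0,0, 24,-32,0,0,0, 24,0,0,0,0, 0,0,0,0,0, 0,0,-4,0,0, 0,0,0,0,0, 0,0,0,0,0, 0,10,-3,0,0, 0,12,-3,0,0, 0,12,-3,0,0, 0,12,-2,0,0, 0,12,-2,0,0, 0,12,-2,0,0, 0,10,-1,0,0, 0,0,0,0,0]' 40
python3 bar.py scene
```

```text
clock: 70.97
tcp_pos: [0.4475, -0.1868, 0.1286]
orientation: [1.758, 0.735, -1.772]
contact_force: [-0.6, -0.5, -0.2]
grip_width: -0.0002
t 71.03 tcp [ 0.45   -0.1888  0.1298] grip 0.0003 F [-0.  -0.7 -0.3] j [ 0.83  0.38 -0.66  2.05  0.32  0.82 -0.82]
[[-0.005  0.703 -0.711]
 [ 0.002 -0.711 -0.704]
 [-1.    -0.005  0.002]]
tcp stand [-0.0871 -0.0012]
-0.13 theta 0.06 4 | -0.13 theta 0.08 4 | -0.13 theta 0.10 15 | -0.13 theta 0.12 31 | -0.13 theta 0.14 34 | -0.13 theta 0.16 28 | -0.13 theta 0.18 21 | -0.13 theta 0.20 13 | 
-0.07 theta 0.06 5 | -0.07 theta 0.08 10 | -0.07 theta 0.10 23 | -0.07 theta 0.12 32 | -0.07 theta 0.14 34 | -0.07 theta 0.16 31 | -0.07 theta 0.18 24 | -0.07 theta 0.20 11 | 
0.07 theta 0.06 5 | 0.07 theta 0.08 11 | 0.07 theta 0.10 25 | 0.07 theta 0.12 39 | 0.07 theta 0.14 39 | 0.07 theta 0.16 33 | 0.07 theta 0.18 24 | 0.07 theta 0.20 13 | 
0.13 theta 0.06 4 | 0.13 theta 0.08 10 | 0.13 theta 0.10 29 | 0.13 theta 0.12 37 | 0.13 theta 0.14 39 | 0.13 theta 0.16 33 | 0.13 theta 0.18 19 | 0.13 theta 0.20 7 |
```

Bar at about 0.14 rad, fingertips on the sleeve. Now press past the catch.

```bash
python3 -m pendant '[0,5,0,0,0, 0,5,0,0,0, 0,0,0,0,0]'; python3 -m pendant '[0,4,0,0,0, 0,4,0,0,0, 0,0,0,0,0]';  python3 -m pendant '[0,4,0,0,0, 0,3,0,0,0, 0,0,0,0,0]'
python3 bar.py scene
```

```text
clock: 71.4
tcp_pos: [0.4522, -0.1912, 0.1215]
orientation: [1.765, 0.723, -1.766]
contact_force: [0.7, -0.6, -0.2]
grip_width: 0.0003
clock: 71.78
tcp_pos: [0.4525, -0.1909, 0.1146]
orientation: [1.765, 0.722, -1.765]
contact_force: [-2.8, 0.6, 7.6]
grip_width: 0.0004
clock: 72.15
tcp_pos: [0.4524, -0.191, 0.1068]
orientation: [1.765, 0.723, -1.765]
contact_force: [-0.4, -0.4, 0.5]
grip_width: -0.0
t 72.2 tcp [ 0.4525 -0.1911  0.1069] grip -0.0003 F [ 0.3 -0.4  0.2] j [ 0.8   0.42 -0.64  2.06  0.36  0.77 -0.85]
[[ 0.     0.702 -0.713]
 [-0.    -0.713 -0.702]
 [-1.     0.    -0.   ]]
tcp stand [-0.0837 -0.0011]
-0.13 theta 0.00 36 | -0.13 theta 0.02 38 | -0.13 theta 0.04 35 | -0.13 theta 0.06 29 | -0.13 theta 0.08 15 | -0.13 theta 0.10 4 | 
-0.07 theta 0.00 32 | -0.07 theta 0.02 37 | -0.07 theta 0.04 34 | -0.07 theta 0.06 26 | -0.07 theta 0.08 15 | 
0.07 theta 0.00 30 | 0.07 theta 0.02 33 | 0.07 theta 0.04 30 | 0.07 theta 0.06 21 | 0.07 theta 0.08 11 | 
0.13 theta 0.00 34 | 0.13 theta 0.02 41 | 0.13 theta 0.04 36 | 0.13 theta 0.06 27 | 0.13 theta 0.08 14 |
```

```bash
python3 -m pendant '[0,3,0,0,0, 0,2,0,0,0, 0,2,0,0,0, 0,0,0,0,0]'
python3 bar.py scene
```

```text
clock: 72.7
tcp_pos: [0.4529, -0.1912, 0.1033]
orientation: [1.763, 0.72, -1.766]
contact_force: [-14.7, 4.8, 43.8]
grip_width: -0.0001
t 72.75 tcp [ 0.4529 -0.1912  0.1033] grip 0.0004 F [-13.5   2.7  42.4] j [ 0.8   0.43 -0.64  2.07  0.37  0.76 -0.86]
[[-0.     0.701 -0.713]
 [-0.003 -0.713 -0.701]
 [-1.     0.002  0.002]]
tcp stand [-0.0833 -0.0008]
-0.13 theta 0.00 30 | -0.13 theta 0.02 35 | -0.13 theta 0.04 30 | -0.13 theta 0.06 27 | -0.13 theta 0.08 13 | 
-0.07 theta 0.00 33 | -0.07 theta 0.02 34 | -0.07 theta 0.04 26 | -0.07 theta 0.06 13 | -0.07 theta 0.08 4 | 
0.07 theta 0.00 30 | 0.07 theta 0.02 34 | 0.07 theta 0.04 30 | 0.07 theta 0.06 17 | 0.07 theta 0.08 7 | 
0.13 theta 0.00 39 | 0.13 theta 0.02 39 | 0.13 theta 0.04 31 | 0.13 theta 0.06 21 | 0.13 theta 0.08 4 |
```

Hard stop at z 0.103 (42 N), so it is shut. I'll retreat upward and check everything.

```bash
python3 -m pendant '[0,-10,0,0,0, 0,-30,0,0,0, 0,-50,0,0,0, 0,-50,0,0,0, 0,-50,-40,0,0, 0,0,-10,0,0, 0,0,0,0,0, 0,0,0,0,0]'
python3 bar.py wrist w6.png; python3 heads.py; python3 top.py; python3 - <<'E'
from h import *
p,d,c=grab('scene','s9.png')
for k in ['tape','spanner']: print(k,[(round(x['score'],2),np.round(x['location'],3).tolist()) for x in nets.look_for(k,'scene')][:2])
E
```

```text
clock: 73.75
tcp_pos: [0.4175, -0.1566, 0.2874]
orientation: [1.765, 0.725, -1.767]
contact_force: [0.2, 0.7, -0.6]
grip_width: 0.0
t 73.8 tcp [ 0.4176 -0.1565  0.2874] grip 0.0003 F [-0.1 -0.8  0.7] j [ 0.95  0.1  -0.76  1.96  0.07  1.11 -0.64]
[[-0.002  0.701 -0.713]
 [ 0.001 -0.713 -0.701]
 [-1.    -0.002  0.   ]]
tcp stand [-0.1328 -0.0016]
-0.13 theta 0.00 185 | -0.13 theta 0.02 185 | -0.13 theta 0.04 185 | -0.13 theta 0.06 164 | -0.13 theta 0.08 90 | 
-0.07 theta 0.00 341 | -0.07 theta 0.02 341 | -0.07 theta 0.04 334 | -0.07 theta 0.06 286 | -0.07 theta 0.08 162 | 
0.07 theta 0.00 487 | 0.07 theta 0.02 487 | 0.07 theta 0.04 480 | 0.07 theta 0.06 422 | 0.07 theta 0.08 231 | 
0.13 theta 0.00 584 | 0.13 theta 0.02 584 | 0.13 theta 0.04 579 | 0.13 theta 0.06 506 | 0.13 theta 0.08 275 | 
wrist 3532 stand [0.0168 0.0928] size [0.046 0.046] z 0.150 slope deg [ 0.7 -0.6]
wrist 2759 stand [0.0165 0.0011] size [0.046 0.046] z 0.150 slope deg [ 0.4 -1. ]
wrist 2253 stand [ 0.0193 -0.0893] size [0.045 0.046] z 0.150 slope deg [-0.1 -1.5]
tin 0.74 [ 0.352 -0.502  0.044] [ 72. 161. 146.] [ 0.0673 -0.2913]
tin 0.71 [ 0.791 -0.218  0.043] [209. 133. 149.] [0.1731 0.221 ]
tin 0.63 [ 0.727 -0.044  0.043] [212. 213. 204.] [0.0043 0.2976]
tape [(0.65, [0.593, 0.048, 0.016]), (0.47, [0.476, -0.33, 0.108])]
spanner [(0.51, [0.35, 0.104, 0.008]), (0.45, [0.475, -0.328, 0.109])]
```

View pics/s9.png

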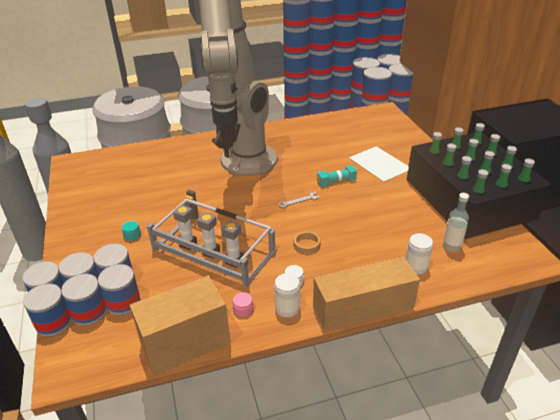

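View pics/w6.png

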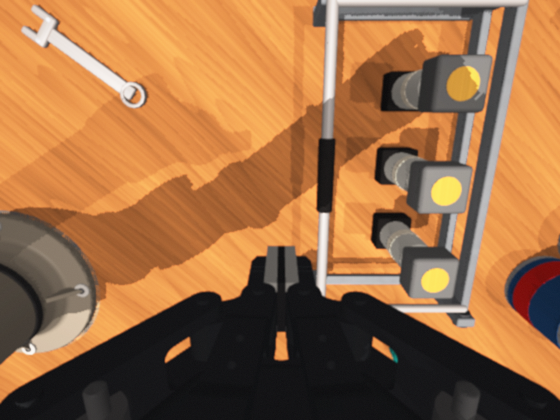

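```bash
python3 - <<'E'
from h import *
p,d,c=grab('wrist');P=cloud(d,c);q=P[...,:2]-S0; X=q@SX;Y=q@SY
for lo,hi in [(-.03,.03),(.06,.12),(-.14,-.07)]:
    k=(d>0)&(abs(X+.085)<.02)&(Y>lo)&(Y<hi)&(P[...,2]>.07); print(np.round(np.percentile(P[k][:,2],[50,95]),4))
z=np.percentile(P[k][:,2],95)
if z<.105: r.hand_in(); print('handed in')
E
```

```text
[0.3649 0.379 ]
[0.1004 0.1022]
[0.1002 0.1019]
the job is handed in; nothing more can be done
handed in
```

The job is handed in at about 74 s on the robot's clock, and my last checks show every goal met. No verdict is reported back.

**What I did**
- I moved the tin out of the stand to the table beside it.
- I tipped each of the three cylinders up on its foot with a very light grip, so it pivoted between the pads. I then stood them at about x = +0.018, y = −0.09, 0, +0.09 of the stand.
- I swung the bar down with loosely caged fingers and pressed it past the catch. The force dropped from 7.6 to 0.5 N between two of my readings as it snapped through, and at 42 N it met a hard stop.

**Last checks**
- **Cylinders:** all three head tops sit at 150 mm and slope under 2°.
- **Bar:** the rod's top is 102 mm above the table at both sides, where shut would be 101 mm, so I take it as closed. The angle fit from depth was too coarse to confirm below 0.03 rad on its own.
- **Tin:** it is at stand y of about +0.298, clear of the stand. It had shifted about 3 cm since I put it down, while the robot was elsewhere.
- **Bystanders:** the tape and spanner are within a few millimetres of where they started.

**What did not go to plan**
- The first grip on cylinder 1 was too firm, so it came up level instead of pivoting, with its foot about 4 cm off the table. I lowered it and the last drop, about 2 cm, was uncontrolled.
- One check of the sleeve in the middle of the bar read 365 mm, because the gripper was in the way; I went by the readings at the two sides.

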